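# Zero the bearing gauge on its reference bearing

### The arm

A 6-joint arm with a two-finger parallel gripper is mounted at the origin on a cart in front of the work surface, level with it; the furniture and walls round the work are solid. World frame = base frame: x ahead of the robot, y to its left, z up, the work surface at z = 0. Lengths are in m, angles in rad, forces in N, time in s.
With the tool pointing down it reaches from about 0.25 to 0.85 m from the base axis. Payload 12.5 kg.
Tool frame: the origin (TCP) lies at the very end of the fingers, on their centre line; the grasp point (between the pads) lies 19 mm behind it; z points along the fingers, x is the direction in which the jaws open and shut, and the axes are right-handed (so a half turn about z gives the same grasp; the last joint's range is limited). The gripper opens to 93 mm and grips with 3 to 60 N. Pads are 15 mm wide; open, the fingers measure 128 mm over their backs; the gripper's body (75 mm by 188 mm) begins 65 mm behind the grasp point.
Start: joints at [-0.085, 0.351, 1.652, -0, 1.139, -0.085], TCP at [0.55, 0, 0.219] pointing down, gripper open.
Joint ranges: [-2.75, 2.75], [-0.79, 2.1], [0.01, 2.65], [-1.57, 4.71], [0.07, 3.14], [-2.87, 2.87]. Speed limits (rad/s): [2.22, 2.22, 2.79, 3.14, 3.14, 3.14].

### API

Orientations are given as a unit quaternion [x, y, z, w].
In Python, from rig import manip, viewer gives the robot as it stands.
- The arm moves only by the tool servo_tool, never from a script. Its argument "increments" is a list that holds one entry, the list of rows, each a list of 5 numbers: the finger opening in m, from 0 to 0.093, then the shift along the tool's x, y, z in m, then the turn about the tool's z in degrees. In form: [[[hand, x, y, z, twist], ...]]. A call has 1 to 20 rows; each row shifts and turns the pose as measured when the row begins, along the tool's axes as they then stand; what a row does not reach is not made up. A row lasts 1/10 s, in which the tool goes at most 50 mm and 8.59 degrees, less where a joint would pass 70% of its speed; a pose out of reach is approached as far as the arm can. A call with a gripper value outside its range is refused whole. The fingers move at their own pace and stop on an object; "grip_force" is the grip in N (left out, the last holds). Time passes only in rows, so rows that do not move let the fingers close. It gives the time, the measured TCP pose, the force and the opening at its end, in the units of the state.
- manip.read_state(): the state, without advancing time (a new reading comes with each control period).
- viewer.get_image(name): name is "scene" or "side" or "wrist"; returns a dict with "img" (480x640x3 uint8, red, green, blue), "range_z" (480x640 float32, m along the optical axis (not along the pixel's ray), 0 where there is no reading), "intrinsics" (3x3 intrinsics, pixels), "R" (3x3) and "t" (3): a world point X has camera coordinates R X + t. Camera axes: x right, y down, z forward; pixel columns grow to the right and rows downward; lengths in m; the calibration is good to about 2 mm. A picture is of the moment at which its call begins.
- manip.job_done(): hands the job in, once; it reports no verdict.
The state is a dict: "clock": time; "qpos": joint angles; "joint_velocities": joint speeds; "joint_torque": joint torques, N m; "eef_pos": TCP position; "orientation": TCP orientation; "force": force on the tool from outside, world axes, zero at the start; "moment": the same for the moment, N m; "gripper_width": finger opening in m.
Only numpy, scipy, OpenCV 4.12 (cv2) and the standard library are available. Lean on these libraries where they do the work, as an engineer would, in place of code of your own. Each camera call takes 0.05 s, during which the arm holds its last target.

### The job

Zero the bearing gauge: lay the loose bearing from the bench flat in the brass nest of the grey gauge fixture, then set the blue guide cap squarely over it, hole upward. Then take the orange-handled stylus out of its stand, reach down through the hole of the cap and the bearing to the recessed red button, and hold the button fully down: finish with the stylus still in the gripper, keeping the button pressed. Leave the marker and the micrometer where they lie.

Things in the scene. Friction and masses are not known exactly. Their poses are not given: they have to be found in the camera images.
- nest_floor (a point): Centre of the brass nest's floor, on top of the grey deck (92 mm square, 30 mm high); z up. On its +x side, 48 to 110 mm away, stands the readout console, 55 mm high. The nest is a ring on the deck, 48 mm outside, 4 mm high, 30.8 mm inside, coned to 34.8 mm at the top. A 13 mm hole goes down from the middle of its floor; the red button's top is 7 mm below the floor.
- fixture: The whole grey gauge fixture with nest, button and console, fixed to the bench; origin on the bench right under nest_floor, same axes.
- zero_button (a joint): Red button in the hole under the nest: 0 m is released, 0.006 m fully down (it moves straight down). Spring: about 1.5 N to start it, 5 N fully down. Diameter 10.4 mm.
- bearing_center (a point): Centre (half-way up) of the loose steel ball bearing lying flat on the bench, 29 mm across, 10 mm high, hole 12 mm clear; either face may be up. Seated, its centre is 5 mm above nest_floor and it stands 6 mm above the nest ring: fingers wider than the ring's opening must grip only its upper 6 mm.
- cap: Blue guide cap, 22 mm high, upright; origin on its axis in the grip boss, 15 mm above its lower edge; z up its axis. Foot: disc 40 mm across, 8 mm high, hollowed below 32 mm wide and 4 mm deep (mouth coned to 34.4 mm) to fit over the bearing. Boss above: 28 mm across. A 12 mm hole goes through, a 21 mm funnel at the top. Seated, its origin is 21 mm and its top 28 mm above nest_floor.
- stylus: Stylus standing upright in its stand; the origin is the middle of its orange handle (16 mm across, 36 mm long), which begins with a 20 mm collar at its lower end (18 to 22 mm below the origin). Below it a steel rod of 6 mm goes down to the tip, 74 mm below the origin. z is its axis, up. At the start the origin is 84 mm above the bench, the collar lies on the stand's top.
- stylus_tip (a point): The lower tip of the stylus rod.
- stand: Fixed stylus stand: aluminium block 36 mm square with its top 62 mm above the bench and a 9 mm hole from above, 54 mm deep, on a 64 mm square foot; origin on the bench under the hole. The stylus must be lifted at least 55 mm straight up to leave it.
- marker: Blue capped marker lying on the bench, 137 x 16 mm, a bystander; origin under its middle.
- micrometer: Green micrometer lying on the bench, 130 x 61 x 16 mm, a bystander; origin under its middle.

How it is judged:
By the outcome, as a careful person would: the job done as asked, in the order asked, and still so for the second after the job is handed in, while the arm keeps its last pose, push and grip.
It also fails if it takes over 66 s, if anything falls off the work surface, if the arm or the gripper's body presses on something with over 40 N, if the wrist force passes 120 N, or if a joint passes its speed limit or range.

## Working session

There is one attempt and no reset: what is moved stays moved. The work goes in short steps, Python scripts to look and compute and a tool call to move; the robot and the scene stay as the last step left them, time stands still between calls to the robot, and variables do not carry over. Pictures are saved under pics/ and viewed, and the job is handed in when it is done.

Besides the shell and the picture viewer there is one more tool, called after "Call:" as name(argument=value, ...), one argument or row to a line, values as JSON. servo_tool: Moves the arm, as the interface text tells. Its arguments: {"type":"object","properties":{"increments":{"type":"array"},"grip_force":{"type":"number"}},"required":["increments"]}

```bash
mkdir -p pics; ls
python3 - <<'E'
from rig import manip, viewer
import cv2, numpy as np
print(manip.read_state())
for n in ["scene","side","wrist"]:
    d=viewer.get_image(n)
    cv2.imwrite(f"pics/a_{n}.png",d["img"][:,:,::-1])
    np.savez(f"a_{n}.npz",**d)
    print(n,d["intrinsics"].tolist(),(-d["R"].T@d["t"]).round(3),d["R"].round(3).tolist())
E
```

```text
pics
{'clock': 0.0, 'qpos': array([-8.46040320e-02,  3.51265101e-01,  1.65242687e+00, -4.04095819e-05,
        1.13907482e+00, -8.45753180e-02]), 'joint_velocities': array([-0.00160122, -0.00036157,  0.0004496 ,  0.0011551 ,  0.00090586,
        0.00104612]), 'joint_torque': array([ 1.41757551e-03, -4.97321892e+01, -2.85254824e+01,  6.99741254e-02,
        2.57699919e-02, -1.73020858e-04]), 'eef_pos': array([5.49658126e-01, 4.21274531e-05, 2.18084557e-01]), 'orientation': array([ 9.99999827e-01, -5.89183776e-06, -5.86519272e-04, -3.13203471e-05]), 'force': array([-0.7065887 , -0.05981942,  0.84015298]), 'moment': array([-0.00249803,  0.02912839, -0.01622622]), 'gripper_width': 0.09318266363594976}
scene [[506.68166321312697, 0.0, 310.79102811306194], [0.0, 506.68166321312697, 237.96665974990182], [0.0, 0.0, 1.0]] [ 0.138 -0.788  0.888] [[0.891, -0.453, -0.006], [-0.323, -0.626, -0.71], [0.318, 0.634, -0.705]]
side [[492.1147491475957, 0.0, 335.1799104689592], [0.0, 492.1147491475957, 241.6843336780188], [0.0, 0.0, 1.0]] [0.223 0.942 0.506] [[-0.963, -0.27, 0.023], [-0.119, 0.347, -0.93], [0.243, -0.898, -0.366]]
wrist [[338.03847125037134, 0.0, 321.029230447197], [0.0, 338.03847125037134, 238.29950844670964], [0.0, 0.0, 1.0]] [0.55  0.079 0.384] [[1.0, -0.001, -0.002], [-0.0, -0.96, 0.281], [-0.002, -0.281, -0.96]]
```

View pics/a_scene.png

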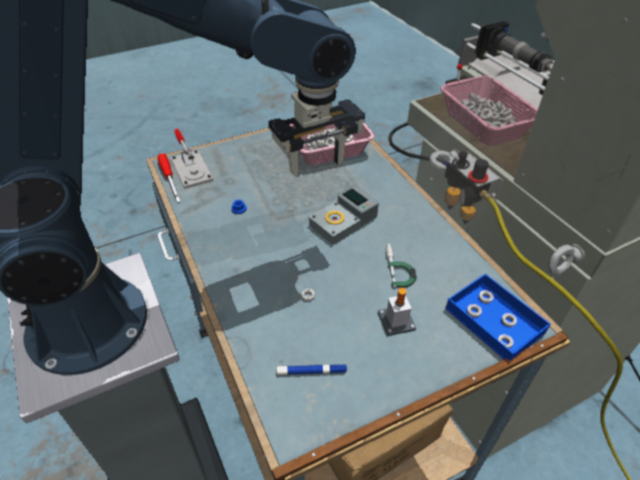

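View pics/a_side.png

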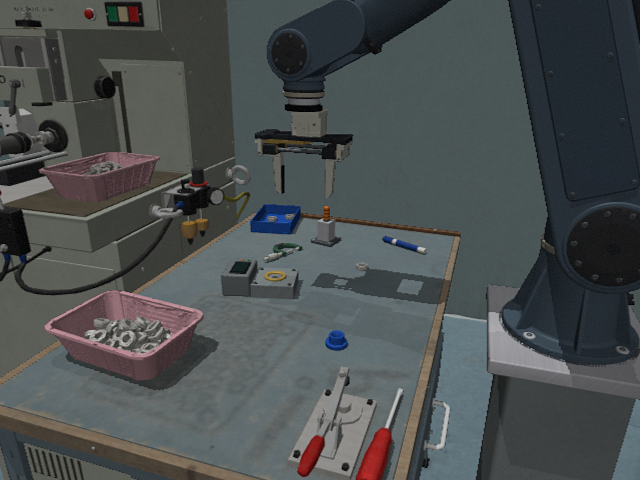

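View pics/a_wrist.png

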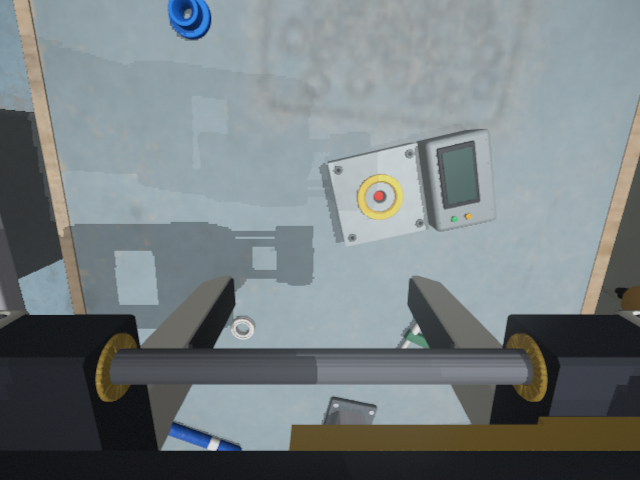

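```bash
cat > h.py <<'E'
import numpy as np, cv2
from rig import manip, viewer
def grab(n,save=None):
    d=viewer.get_image(n)
    if save: cv2.imwrite(f"pics/{save}.png",d["img"][:,:,::-1])
    return d
def ray(d,u,v,z):
    K,R,t=d["intrinsics"],d["R"],d["t"]
    c=-R.T@t; r=R.T@np.linalg.inv(K)@np.array([u,v,1.])
    return c+r*(z-c[2])/r[2]
def proj(d,X):
    p=d["R"]@np.asarray(X)+d["t"]; q=d["intrinsics"]@p; return q[:2]/q[2]
def blobs(d,lo,hi,amin=15,roi=None):
    h=cv2.cvtColor(d["img"],cv2.COLOR_RGB2HSV); m=cv2.inRange(h,np.array(lo),np.array(hi))
    if roi is not None:
        k=np.zeros_like(m); x0,y0,x1,y1=roi; k[y0:y1,x0:x1]=255; m&=k
    n,l,s,c=cv2.connectedComponentsWithStats(m)
    return [(s[i].tolist(),c[i].round(2).tolist(),l==i) for i in range(1,n) if s[i][4]>=amin]
E
python3 - <<'E'
from h import *
D={n:dict(np.load(f"a_{n}.npz")) for n in ["scene","side","wrist"]}
cols={"yellow":((20,120,120),(35,255,255)),"red":((0,150,100),(6,255,255)),"orange":((7,150,120),(18,255,255)),"blue":((105,150,60),(125,255,255))}
for n,d in D.items():
    for c,(lo,hi) in cols.items():
        for s,ce,_ in blobs(d,lo,hi): print(n,c,s,ce)
# bearing: depth-based height above table near
for n,d in D.items():
    K,R,t=d["intrinsics"],d["R"],d["t"]
    v,u=np.mgrid[0:480,0:640]; z=d["range_z"]
    P=np.stack([(u-K[0,2])/K[0,0]*z,(v-K[1,2])/K[1,1]*z,z],-1)-t
    W=P@R
    roi={"scene":(290,280,325,310),"side":(345,255,380,278),"wrist":(225,310,262,345)}[n]
    x0,y0,x1,y1=roi; w=W[y0:y1,x0:x1]; zz=z[y0:y1,x0:x1]
    m=(w[...,2]>0.005)&(w[...,2]<0.02)&(zz>0)
    print(n,m.sum(),w[m].mean(0) if m.any() else None,np.percentile(w[...,2],[5,50,99]))
    cv2.imwrite(f"pics/b_{n}.png",cv2.resize(d["img"][y0-20:y1+20,x0-20:x1+20,::-1],None,fx=7,fy=7,interpolation=cv2.INTER_NEAREST))
E
```

```text
scene yellow [489, 198, 124, 146, 641] [543.27, 269.97]
scene yellow [326, 211, 18, 13, 102] [334.28, 216.93]
scene yellow [620, 463, 11, 17, 24] [624.75, 471.42]
scene red [175, 130, 8, 11, 45] [178.51, 134.96]
scene red [158, 154, 14, 23, 195] [164.39, 164.43]
scene red [469, 172, 19, 10, 63] [477.46, 178.32]
scene orange [448, 187, 12, 9, 76] [453.49, 191.43]
scene orange [462, 206, 13, 8, 70] [468.3, 209.9]
scene orange [399, 287, 7, 8, 31] [401.61, 291.0]
scene orange [544, 333, 22, 15, 89] [555.66, 338.61]
scene orange [531, 345, 13, 8, 49] [536.24, 348.78]
scene orange [484, 350, 45, 24, 203] [505.61, 363.52]
scene orange [406, 401, 18, 11, 101] [415.08, 406.41]
scene orange [335, 429, 33, 19, 220] [351.2, 437.03]
scene orange [281, 446, 47, 25, 276] [303.62, 459.62]
scene blue [232, 200, 14, 14, 150] [238.35, 206.51]
scene blue [446, 274, 104, 86, 4000] [497.38, 316.73]
scene blue [331, 365, 15, 8, 106] [337.7, 368.11]
scene blue [288, 366, 34, 8, 245] [304.5, 369.33]
side yellow [265, 271, 21, 9, 85] [274.68, 274.8]
side red [84, 10, 7, 4, 23] [87.35, 11.48]
side red [196, 1
[... 390 characters left out ...]
, 21, 21, 330] [335.92, 340.43]
wrist yellow [358, 175, 43, 44, 612] [376.61, 198.86]
wrist yellow [466, 214, 5, 4, 15] [468.33, 215.67]
wrist yellow [96, 350, 12, 51, 224] [99.94, 376.37]
wrist yellow [534, 350, 13, 51, 260] [541.69, 376.96]
wrist red [375, 192, 8, 8, 52] [378.37, 195.58]
wrist blue [168, 0, 43, 39, 1308] [189.53, 17.47]
wrist blue [169, 423, 42, 25, 519] [189.75, 434.93]
wrist blue [217, 440, 24, 11, 173] [227.55, 446.47]
scene 106 [ 0.44834279 -0.14904834  0.00919225] [-0.00121176  0.00169217  0.01210202]
side 62 [ 0.44772567 -0.14808344  0.00902382] [-0.00069337  0.00094515  0.01226144]
wrist 312 [ 0.45110057 -0.14872892  0.00913207] [-0.00070892  0.0008053   0.23890657]
```

```bash
python3 - <<'E'
from h import *
D={n:dict(np.load(f"a_{n}.npz")) for n in ["scene","side","wrist"]}
print("nest w",ray(D["wrist"],379.5,197,.034),"scene",ray(D["scene"],335,217.3,.034),"side",ray(D["side"],275.3,275.3,.034))
print("button",ray(D["wrist"],378.4,195.6,.023))
for n,d in D.items():
    K,R,t=d["intrinsics"],d["R"],d["t"]
    v,u=np.mgrid[0:480,0:640]; z=d["range_z"]
    W=(np.stack([(u-K[0,2])/K[0,0]*z,(v-K[1,2])/K[1,1]*z,z],-1)-t)@R
    def near(c,r,lo,hi):
        m=(np.hypot(W[...,0]-c[0],W[...,1]-c[1])<r)&(W[...,2]>lo)&(W[...,2]<hi)&(z>0)
        return W[m]
    p=near((.61,.06),.10,.026,.0325)
    if n=="wrist" or len(p)>50: print(n,"deck",len(p),cv2.minAreaRect((p[:,:2]*1000).astype(np.float32)))
    p=near((.64,.06),.14,.05,.06)
    if len(p)>20: print(n,"console",len(p),cv2.minAreaRect((p[:,:2]*1000).astype(np.float32)))
    # blue cap
    h=cv2.cvtColor(d["img"],cv2.COLOR_RGB2HSV); mb=(cv2.inRange(h,(105,150,40),(125,255,255))>0)&(z>0)
    c=W[mb&(W[...,0]<.6)&(W[...,1]>.1)]; c=c[(c[:,2]<.03)]
    print(n,"cap",len(c),np.median(c,0), c.min(0),c.max(0))
    mo=(cv2.inRange(h,(5,130,80),(20,255,255))>0)&(z>0)
    c=W[mo&(W[...,2]>.05)&(W[...,2]<.12)&(W[...,1]<-.1)&(W[...,0]<.8)]
    print(n,"styl",len(c), (c.mean(0),c.min(0),c.max(0)) if len(c) else 0)
    p=near((.57,-.24),.1,.056,.066)
    if len(p)>10: print(n,"standtop",len(p),p.mean(0),cv2.minAreaRect((p[:,:2]*1000).astype(np.float32)))
E
python3 -c "
import cv2
a=cv2.imread('pics/a_scene.png')[260:350,350:440];b=cv2.imread('pics/a_side.png')[190:260,290:360]
c=cv2.imread('pics/a_side.png')[315:365,305:365]
import numpy as np
cv2.imwrite('pics/c.png',np.hstack([cv2.resize(x,(266,400),interpolation=0) if 0 else cv2.resize(x,(266,266),interpolation=0) for x in (a,b,c)]))"
```

```text
nest w [0.61038295 0.02092818 0.034     ] scene [0.61007921 0.01801177 0.034     ] side [0.60727956 0.02184675 0.034     ]
button [0.61101824 0.02062862 0.023     ]
scene deck 625 ((616.511474609375, 22.90719985961914), (111.6724853515625, 95.93624114990234), 12.977316856384277)
scene console 556 ((684.8485107421875, 37.23912811279297), (62.73958969116211, 93.283935546875), 11.524333953857422)
scene cap 150 [0.4167652  0.18611513 0.01388048] [0.39895443 0.1717394  0.0022094 ] [0.43645792 0.20658076 0.02723185]
scene styl 96 (array([ 0.58344999, -0.29956914,  0.09140784]), array([ 0.57772696, -0.30444413,  0.0677036 ]), array([ 0.59321143, -0.28855743,  0.10687669]))
scene standtop 213 [ 0.58178783 -0.29987066  0.0625298 ] ((585.6966552734375, -295.79571533203125), (39.74728775024414, 36.75884246826172), 76.40815734863281)
side deck 783 ((638.4873657226562, 27.494338989257812), (153.93382263183594, 99.05773162841797), 12.804567337036133)
side console 462 ((684.6649169921875, 40.22837829589844), (60.278167724609375, 92.41881561279297), 11.488402366638184)
side cap 331 [0.41675105 0.20539493 0.01323024] [3.98375835e-01 1.80991724e-01 3.97663614e-05] [0.43745054 0.21604256 0.02411805]
side styl 54 (array([ 0.58468784, -0.2917704 ,  0.08662588]), array([ 0.57762091, -0.30326872,  0.06629325]), array([ 0.5930656 , -0.28581627,  0.10422328]))
side standtop 81 [ 0.58171771 -0.2883469   0.06142561] ((583.6002807617188, -295.3752136230469), (42.07536315917969, 36.85369873046875), 77.2916030883789)
wrist deck 6638 ((640.2606811523438, 26.914043426513672), (150.94546508789062, 92.45924377441406), 12.661737442016602)
wrist console 5488 ((687.803955078125, 37.95375061035156), (60.65782165527344, 89.82234191894531), 13.039891242980957)
wrist cap 1296 [0.42435753 0.19021137 0.01473842] [ 3.98543790e-01  1.75243207e-01 -2.26637701e-04] [0.44081917 0.20757302 0.02475061]
wrist styl 0 0
```

View pics/c.png

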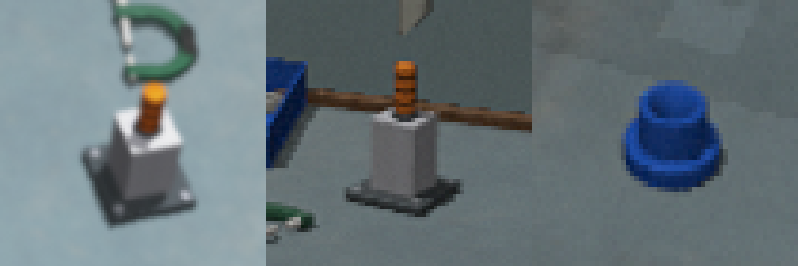

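Call:
servo_tool(
  increments=[
    [[0.06,-0.02,0.03,0.024,0],[0.06,-0.02,0.03,0.024,0],[0.06,-0.02,0.03,0.024,0],[0.06,-0.02,0.03,0.024,0],[0.06,-0.02,0.03,0.024,0],[0.06,0,0,0,0],[0.06,0,0,0,0]],
  ],
  grip_force=25,
)

```text
clock: 0.85
eef_pos: [0.4467, -0.1538, 0.094]
orientation: [1.0, 0.001, 0.001, -0.001]
force: [-0.0, 0.8, -0.4]
gripper_width: 0.0599
```

Run:
```python
from h import *
s=manip.read_state(); print(s["clock"],s["eef_pos"],s["orientation"],s["gripper_width"],s["force"])
d=grab("wrist","d1"); print(proj(d,[.45,-.149,.01]))
np.savez("d1.npz",**d)
```

```text
0.85 [ 0.44669609 -0.15384994  0.09398825] [ 9.99999245e-01  8.46256218e-04  6.14190946e-04 -6.45041924e-04] 0.05990136883913957 [-0.01717506  0.84685677 -0.43682959]
[325.15920987 239.0453168 ]
```

View pics/d1.png

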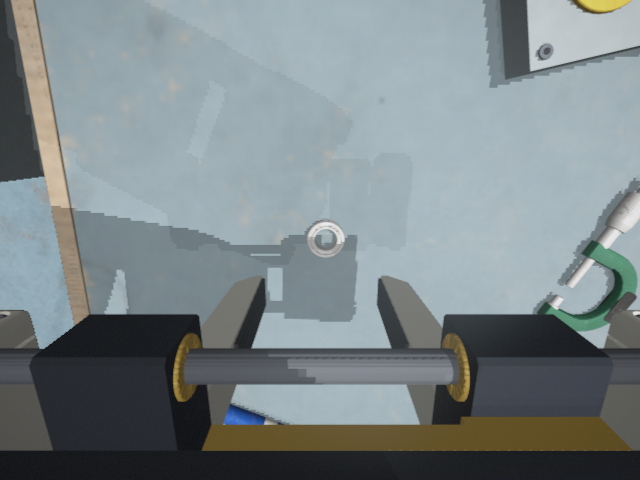

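Run:
```python
from h import *
d=dict(np.load("d1.npz"))
g=cv2.cvtColor(d["img"],cv2.COLOR_RGB2HSV)
r=d["img"][210:272,295:357]; 
hs=g[210:272,295:357]
m=((hs[...,1]<30)).astype(np.uint8)*255
n,l,s,c=cv2.connectedComponentsWithStats(m); 
for i in range(1,n):
    if s[i][4]>40: print(s[i],c[i])
i=1+np.argmax(s[1:,4]); 
pts=np.argwhere(l==i)[:,::-1].astype(np.float32)
(cx,cy),rad=cv2.minEnclosingCircle(pts); cx+=295;cy+=210
print(cx,cy,rad, ray(d,cx,cy,.009)); p=ray(d,cx-rad,cy,.009)-ray(d,cx+rad,cy,.009); print("dia",p)
cv2.imwrite("pics/d1c.png",np.hstack([cv2.resize(r[...,::-1],None,fx=6,fy=6,interpolation=0),cv2.cvtColor(cv2.resize(((l==i)*255).astype(np.uint8),None,fx=6,fy=6,interpolation=0),cv2.COLOR_GRAY2BGR)]))
```

```text
[   0    0   51   48 1278] [26.44366197 25.41314554]
318.0 230.0 30.47960090637207 [ 0.44447722 -0.14204747  0.009     ]
dia [-4.68795180e-02 -3.31333666e-05  0.00000000e+00]
```

View pics/d1c.png

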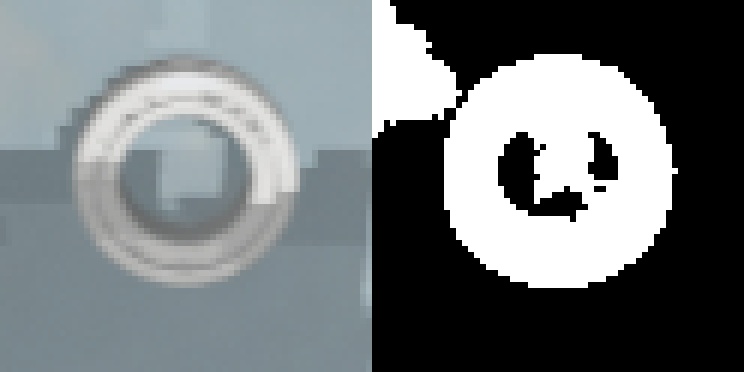

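Run:
```python
from h import *
d=dict(np.load("d1.npz"))
print(ray(d,325.8,239,.01), ray(d,345,239,.01)-ray(d,307,239,.01))
```

```text
[ 0.45049449 -0.14896319  0.01      ] [2.93331678e-02 2.06005331e-05 0.00000000e+00]
```

Call:
servo_tool(
  increments=[
    [[0.05,0.004,-0.005,0.03,0],[0.05,0,0,0.03,0],[0.05,0,0,0.015,0],[0.05,0,0,0,0]],
  ],
)

```text
clock: 1.3
eef_pos: [0.4564, -0.1464, 0.0203]
orientation: [1.0, 0.003, 0.005, 0.001]
force: [-0.3, -0.2, -0.0]
gripper_width: 0.05
```

Call:
servo_tool(
  increments=[
    [[0.05,-0.003,0.001,0,0],[0.05,0,0,0,0],[0.05,0,0,0,0]],
  ],
)

```text
clock: 1.6
eef_pos: [0.4554, -0.1468, 0.0229]
orientation: [1.0, 0.005, 0.006, 0.002]
force: [0.5, -0.5, -0.5]
gripper_width: 0.0498
```

Run:
```python
from h import *
for i in range(2):
    s=manip.read_state(); print(s["clock"],s["eef_pos"],s["orientation"],s["joint_velocities"].round(3))
    grab("wrist","e%d"%i)
```

```text
1.6 [ 0.45544586 -0.14679221  0.02288521] [0.99996803 0.00456721 0.00633941 0.00170122] [ 0.003 -0.017  0.    -0.001  0.008 -0.   ]
1.65 [ 0.45546335 -0.14683542  0.02288926] [0.99996785 0.00452388 0.00639011 0.00173108] [-0.005  0.008  0.003  0.001 -0.005 -0.001]
```

Call:
servo_tool(
  increments=[
    [[0.05,-0.003,0.001,0.003,0],[0.05,-0.002,0.001,0.003,0],[0.05,0,0,0.003,0],[0.05,0,0,0.003,0],[0.05,0,0,0,0]],
  ],
)

```text
clock: 2.2
eef_pos: [0.4502, -0.1495, 0.0102]
orientation: [1.0, 0.004, 0.007, 0.002]
force: [-0.4, 0.4, 0.2]
gripper_width: 0.0499
```

Run:
```python
from h import *
s=manip.read_state(); print(s["clock"],s["eef_pos"],s["orientation"],s["joint_velocities"].round(3))
```

```text
2.2 [ 0.45019547 -0.14947636  0.01019482] [0.99996691 0.0041853  0.00671729 0.00188318] [-0.001 -0.002 -0.001  0.001  0.001 -0.001]
```

Call:
servo_tool(
  increments=[
    [[0.05,0,0,0.003,0],[0.05,0,0,0.002,0],[0.05,0,0,0,0],[0.02,0,0,0,0],[0.02,0,0,0,0],[0.02,0,0,0,0],[0.02,0,0,0,0],[0.02,0,0,0,0]],
  ],
  grip_force=20,
)

```text
clock: 3.0
eef_pos: [0.4504, -0.1495, 0.0047]
orientation: [1.0, 0.004, 0.007, 0.002]
force: [0.0, 0.5, -1.4]
gripper_width: 0.0273
```

Call:
servo_tool(
  increments=[
    [[0.02,0,0,0,0],[0.02,0,0,-0.003,0],[0.02,0,0,-0.005,0],[0.02,0,0,-0.01,0],[0.02,0,0,-0.01,0],[0.02,0,0,-0.01,0],[0.02,0,0,0,0]],
  ],
)

```text
clock: 3.7
eef_pos: [0.4502, -0.1494, 0.0468]
orientation: [1.0, 0.004, 0.007, 0.002]
force: [-0.9, -0.2, -0.7]
gripper_width: 0.0277
```

Run:
```python
from h import *
s=manip.read_state(); print(s["clock"],s["eef_pos"],s["orientation"],s["gripper_width"],s["force"])
d=grab("wrist","f1"); cv2.imwrite("pics/f1c.png",cv2.resize(d["img"][220:340,240:400,::-1],None,fx=5,fy=5))
d=grab("side"); u,v=proj(d,s["eef_pos"]).astype(int); print(u,v); cv2.imwrite("pics/f1s.png",cv2.resize(d["img"][v-40:v+40,u-50:u+50,::-1],None,fx=8,fy=7.5))
```

```text
3.7 [ 0.4501618  -0.14944802  0.04682497] [0.99996292 0.00423493 0.0071972  0.00210185] 0.027712771713588588 [-0.88729074 -0.15817815 -0.68470675]
361 250
```

View pics/f1c.png

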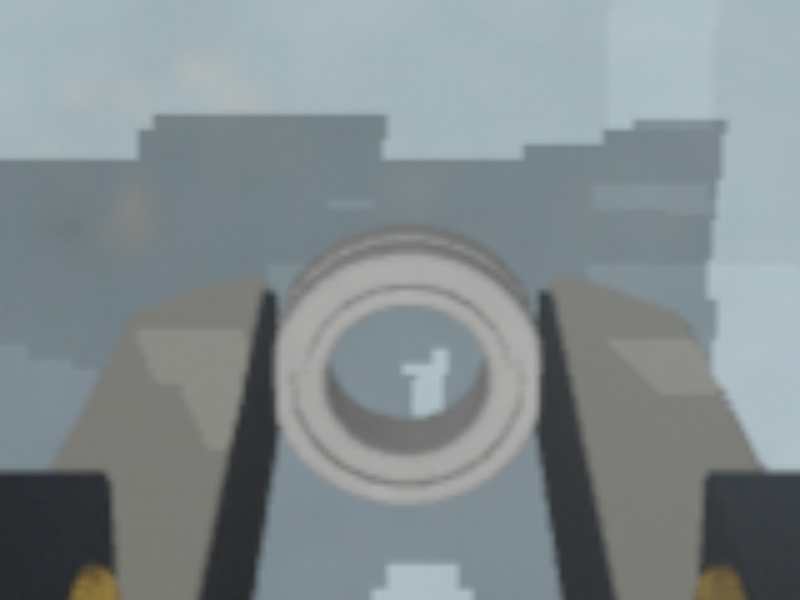

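View pics/f1s.png

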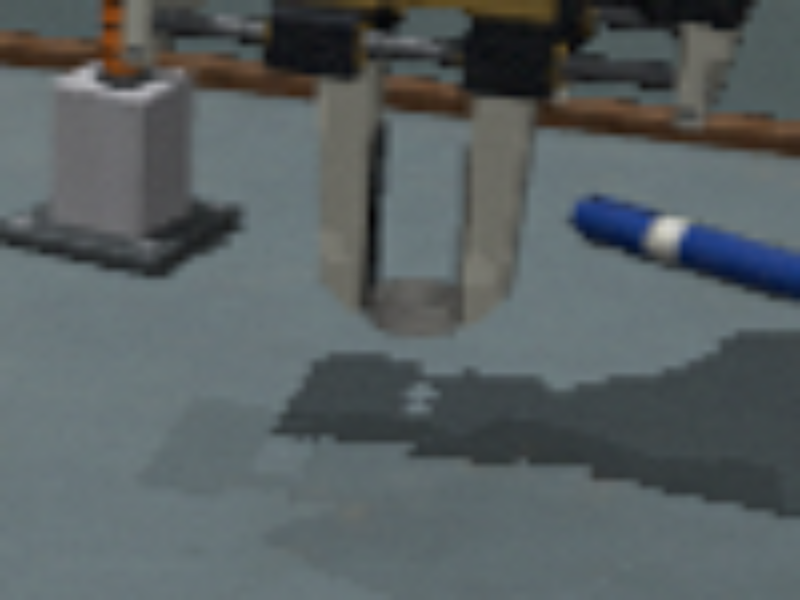

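Run:
```python
from h import *
d=grab("wrist"); s=manip.read_state()
print(ray(d,321.2,295.3,s["eef_pos"][2]+.0053)-s["eef_pos"], s["orientation"])
```

```text
[0.00037229 0.00023043 0.0053    ] [0.99997075 0.0042411  0.00614883 0.00164426]
```

Call:
servo_tool(
  increments=[
    [[0.02,0,0,-0.01,0],[0.02,0.005,-0.005,-0.01,0],[0.02,0.015,-0.016,-0.01,0],[0.02,0.015,-0.016,0,0],[0.02,0.015,-0.016,0,0],[0.02,0.015,-0.016,0,0],[0.02,0.015,-0.016,0,0],[0.02,0.015,-0.016,0,0],[0.02,0.015,-0.016,0,0],[0.02,0.015,-0.016,0,0],[0.02,0.01,-0.01,0,0],[0.02,0.005,-0.005,0,0],[0.02,0,0,0,0]],
  ],
)

```text
clock: 5.15
eef_pos: [0.5956, 0.0102, 0.0849]
orientation: [1.0, 0.004, 0.007, 0.001]
force: [-0.7, -0.5, -0.0]
gripper_width: 0.0276
```

Run:
```python
from h import *
s=manip.read_state(); print(s["clock"],s["eef_pos"],s["orientation"],s["gripper_width"],s["force"])
d=grab("wrist","g1"); np.savez("g1.npz",**d)
for z in (.03,.034): print(proj(d,[.61,.0205,z]))
```

```text
5.15 [0.59563542 0.01023526 0.08494462] [0.99996669 0.00387199 0.00706644 0.00130406] 0.02764741119072837 [-0.65413972 -0.52172158 -0.02673436]
[340.90123378 243.21647529]
[341.31292225 244.98244973]
```

View pics/g1.png

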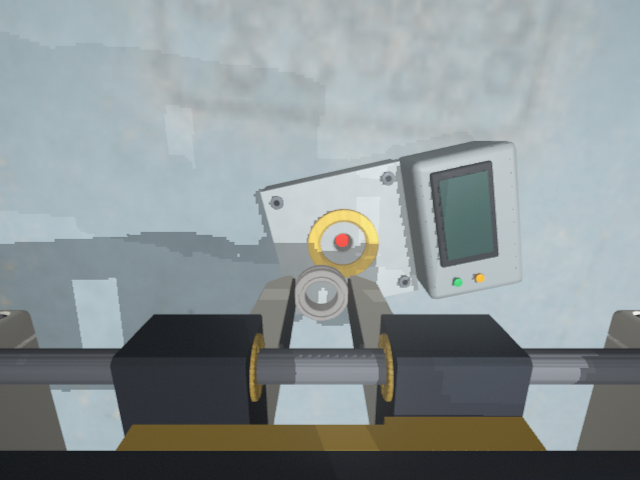

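Run:
```python
from h import *
d=dict(np.load("g1.npz"))
b=[x for x in blobs(d,(20,120,60),(35,255,255),100) if 250<x[1][0]<400 and x[1][1]<300]
for s,c,m in b: print(s,c)
m=np.any([x[2] for x in b],0)
pts=np.argwhere(m)[:,::-1].astype(np.float32); h=cv2.convexHull(pts)
e=cv2.fitEllipse(h); print(e, ray(d,e[0][0],e[0][1],.034))
e0=cv2.minEnclosingCircle(pts); print(e0,ray(d,*e0[0],.034))
for s,c,_ in blobs(d,(0,150,100),(6,255,255),20): 
  if 300<c[0]<400: print("btn",s,c,ray(d,*c,.023))
u,v=e[0];print("dia",ray(d,u+36,v,.034)-ray(d,u-36,v,.034))
```

```text
[309, 210, 69, 66, 1524] [339.64, 240.6]
((342.6571350097656, 242.68943786621094), (66.20793151855469, 69.26316833496094), 79.8492660522461) [0.61086633 0.02212011 0.034     ]
((342.8970642089844, 243.5), 34.71696853637695) [0.61104225 0.02154947 0.034     ]
btn [335, 234, 13, 13, 130] [341.52, 240.01] [0.6109182  0.02068882 0.023     ]
dia [0.04847358 0.00013595 0.        ]
```

Call:
servo_tool(
  increments=[
    [[0.02,0.005,-0.004,0.004,0],[0.02,0.005,-0.004,0.008,0],[0.02,0.003,-0.002,0.008,0],[0.02,0.001,-0.001,0.004,0],[0.02,0,0,0,0]],
  ],
)

```text
clock: 5.7
eef_pos: [0.6092, 0.02, 0.0583]
orientation: [1.0, 0.003, 0.006, 0.001]
force: [1.4, 0.6, -0.4]
gripper_width: 0.0273
```

Run:
```python
from h import *
s=manip.read_state(); print(s["clock"],s["eef_pos"],s["orientation"],s["gripper_width"],s["force"])
d=grab("wrist","g2"); np.savez("g2.npz",**d)
cv2.imwrite("pics/g2c.png",cv2.resize(d["img"][200:340,240:400,::-1],None,fx=4,fy=4))
```

```text
5.7 [0.60923062 0.01999474 0.05826933] [0.99997851 0.00263025 0.00584307 0.00138437] 0.027297153995716947 [ 1.38604757  0.58856574 -0.424886  ]
```

View pics/g2c.png

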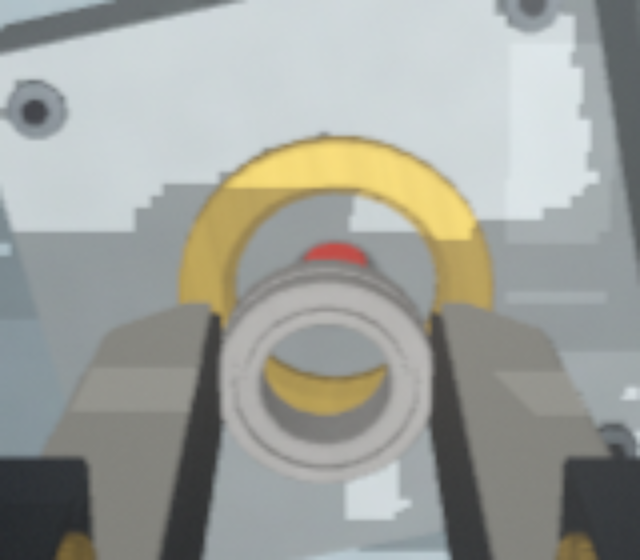

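Run:
```python
from h import *
d=dict(np.load("g2.npz")); print(ray(d,324.25,271.3,.034))
m=np.any([x[2] for x in blobs(d,(20,100,60),(35,255,255),20) if 280<x[1][0]<370 and x[1][1]<285],0)
p=np.argwhere(m)[:,::-1].astype(np.float32);h=cv2.convexHull(p)[:,0]; h=h[h[:,1]<270]
W=np.array([ray(d,u,v,.034)[:2] for u,v in h])
A=np.c_[2*W,np.ones(len(W))]; s=np.linalg.lstsq(A,(W**2).sum(1),rcond=None)[0]
print(s[:2],np.sqrt(s[2]+s[0]**2+s[1]**2))
# bearing top
print(ray(d,321.4,294.7,.0635), ray(d,321.4+26.5,294.7,.0635)-ray(d,321.4-26.5,294.7,.0635))
```

```text
[0.61153716 0.02199708 0.034     ]
[0.61102572 0.02222191] 0.023174567878056912
[0.60947552 0.02083528 0.0635    ] [ 2.76638206e-02 -2.32104470e-05 -2.77555756e-17]
```

Call:
servo_tool(
  increments=[
    [[0.02,0.0015,-0.0015,0.004,0],[0.02,0,0,0.004,0],[0.02,0,0,0.004,0],[0.02,0,0,0.003,0],[0.02,0,0,0,0]],
  ],
)

```text
clock: 6.25
eef_pos: [0.611, 0.0212, 0.0426]
orientation: [1.0, 0.002, 0.006, 0.001]
force: [-0.2, -0.8, -0.4]
gripper_width: 0.0276
```

Run:
```python
from h import *
s=manip.read_state(); print(s["clock"],s["eef_pos"],s["orientation"],s["gripper_width"],s["force"])
d=grab("wrist","g3"); np.savez("g3.npz",**d)
cv2.imwrite("pics/g3c.png",cv2.resize(d["img"][220:340,240:400,::-1],None,fx=5,fy=5))
```

```text
6.25 [0.6109733  0.02124668 0.04255432] [0.99997748 0.00243467 0.00609139 0.0014133 ] 0.027580711947309735 [-0.22685935 -0.75751343 -0.43340608]
```

View pics/g3c.png

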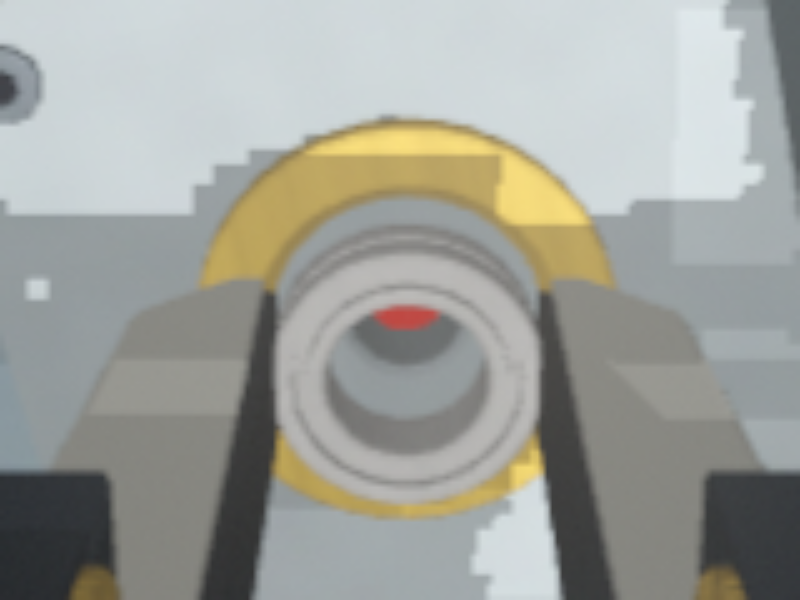

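Run:
```python
from h import *
d=dict(np.load("g3.npz")); print(ray(d,321.5,283.8,.034),ray(d,321.4,294.8,.0478))
```

```text
[0.61144307 0.02208209 0.034     ] [0.61121943 0.02203415 0.0478    ]
```

Call:
servo_tool(
  increments=[
    [[0.02,0,0,0.002,0],[0.02,0,0,0.002,0],[0.02,0,0,0.002,0],[0.02,0,0,0,0]],
  ],
)

```text
clock: 6.7
eef_pos: [0.6114, 0.0212, 0.0366]
orientation: [1.0, 0.002, 0.007, 0.001]
force: [-1.0, 0.8, 0.3]
gripper_width: 0.0279
```

Call:
servo_tool(
  increments=[
    [[0.02,0,0,0.001,0],[0.02,0,0,0.001,0],[0.02,0,0,0,0]],
  ],
)

```text
clock: 7.0
eef_pos: [0.6115, 0.0212, 0.0347]
orientation: [1.0, 0.002, 0.007, 0.001]
force: [-0.7, -0.9, 0.2]
gripper_width: 0.0274
```

Within half a millimetre of seated; release (limited opening) and look.

Call:
servo_tool(
  increments=[
    [[0.04,0,0,0,0],[0.04,0,0,0,0],[0.04,0,0,0,0],[0.04,0,0,-0.01,0],[0.04,0,0,-0.015,0],[0.04,0,0,-0.02,0],[0.04,0,0.01,-0.015,0],[0.04,0,0,0,0]],
  ],
)

```text
clock: 7.8
eef_pos: [0.6113, 0.0113, 0.1011]
orientation: [1.0, 0.003, 0.008, 0.002]
force: [-0.2, -0.0, -0.6]
gripper_width: 0.0399
```

Run:
```python
from h import *
s=manip.read_state(); print(s["clock"],s["eef_pos"],s["orientation"],s["gripper_width"],s["force"])
d=grab("wrist","g4"); np.savez("g4.npz",**d)
u,v=proj(d,[.6113,.0218,.04]).astype(int); print(u,v)
cv2.imwrite("pics/g4c.png",cv2.resize(d["img"][v-60:v+60,u-80:u+80,::-1],None,fx=5,fy=5))
K,R,t=d["intrinsics"],d["R"],d["t"]
vv,uu=np.mgrid[0:480,0:640]; z=d["range_z"]
W=(np.stack([(uu-K[0,2])/K[0,0]*z,(vv-K[1,2])/K[1,1]*z,z],-1)-t)@R
r=np.hypot(W[...,0]-.6113,W[...,1]-.0218)
m=(r<.0135)&(r>.0075)&(W[...,2]>.035); p=W[m]; print(len(p),p.mean(0)); A=np.c_[p[:,:2]-p[:,:2].mean(0),np.ones(len(p))]; print(np.linalg.lstsq(A,p[:,2],rcond=None)[0])
m=(r<.023)&(r>.0185); print("ring z",np.median(W[m][:,2])); m=(r<.04)&(r>.03); print("deck z",np.median(W[m][:,2]))
```

```text
7.8 [0.61134928 0.01132102 0.10111259] [0.99996505 0.00262412 0.00778948 0.00152677] 0.03994913040411165 [-0.19947726 -0.0080123  -0.58127138]
319 240
2779 [0.61118216 0.03103617 0.16992344]
[0.2820502  9.12457307 0.16992344]
ring z 0.20203314539136175
deck z 0.20884990031099793
```

View pics/g4c.png

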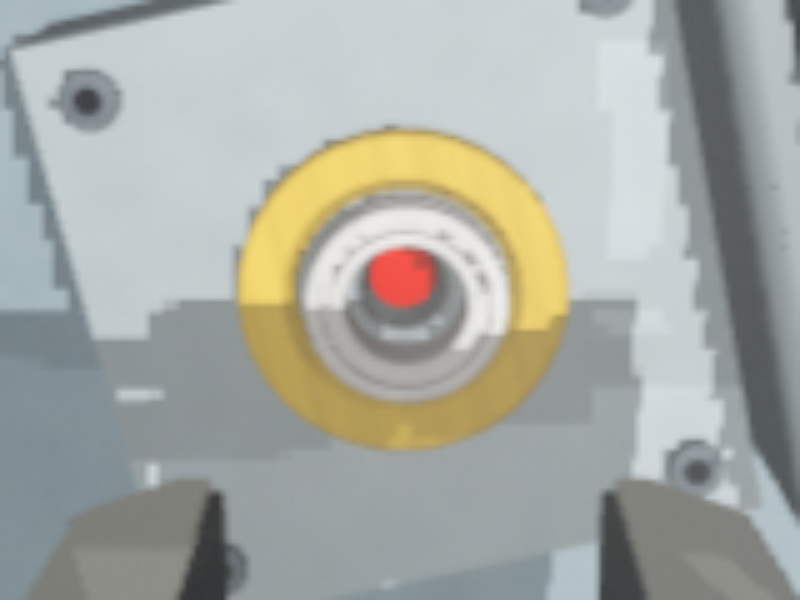

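Run:
```python
from h import *
d=dict(np.load("g4.npz"))
K,R,t=d["intrinsics"],d["R"],d["t"]
vv,uu=np.mgrid[0:480,0:640]; z=d["range_z"]
W=(np.stack([(uu-K[0,2])/K[0,0]*z,(vv-K[1,2])/K[1,1]*z,z],-1)-t)@R
W[z==0]=9
r=np.hypot(W[...,0]-.6113,W[...,1]-.0218); ok=W[...,2]<.06
m=(r<.0125)&(r>.0085)&ok; p=W[m]; p=p[abs(p[:,2]-np.median(p[:,2]))<.002]; print(len(p),p.mean(0)); A=np.c_[p[:,:2]-p[:,:2].mean(0),np.ones(len(p))]; print(np.linalg.lstsq(A,p[:,2],rcond=None)[0])
m=(r<.023)&(r>.0185)&ok; print("ring z",np.median(W[m][:,2])); m=(r<.04)&(r>.03)&ok; print("deck z",np.median(W[m][:,2]))
b=blobs(d,(20,120,60),(35,255,255),100); m=np.any([x[2] for x in b if 280<x[1][0]<360 and x[1][1]<300],0)
p=np.argwhere(m)[:,::-1].astype(np.float32); e=cv2.minEnclosingCircle(p); print(e,"nest",ray(d,*e[0],.034))
print("bearing top",ray(d,319-80+406/5,240-60+303/5,.04), proj(d,[.6113,.0218,.04]))
```

```text
472 [0.61101505 0.02230542 0.03933183]
[-0.00137933  0.00571431  0.03933183]
ring z 0.0342765788122216
deck z 0.030300455571710856
((319.0, 237.5), 32.31495666503906) nest [0.61092779 0.02201402 0.034     ]
bearing top [0.61171941 0.02150688 0.04      ] [319.60411518 240.2004818 ]
```

Call:
servo_tool(
  increments=[
    [[0.05,-0.005,-0.005,0,0],[0.05,-0.015,-0.015,0,0],[0.05,-0.022,-0.02,0,0],[0.05,-0.022,-0.02,0,0],[0.05,-0.022,-0.02,0,0],[0.05,-0.022,-0.02,0,0],[0.05,-0.022,-0.02,0,0],[0.05,-0.022,-0.02,0,0],[0.05,-0.022,-0.02,0,0],[0.05,-0.012,-0.012,0,0],[0.05,-0.005,-0.004,0,0],[0.05,0,0,0,0],[0.05,0,0,0,0]],
  ],
)

```text
clock: 9.15
eef_pos: [0.4022, 0.1966, 0.0906]
orientation: [1.0, 0.004, 0.001, 0.002]
force: [0.2, 0.0, 0.1]
gripper_width: 0.0502
```

Run:
```python
from h import *
s=manip.read_state(); print(s["clock"],s["eef_pos"],s["orientation"],s["gripper_width"],s["force"])
d=grab("wrist","k1"); np.savez("k1.npz",**d)
```

```text
9.15 [0.40215768 0.19661021 0.09063154] [0.99998995 0.00366242 0.00126201 0.00225794] 0.05021222615545613 [0.23885978 0.04854719 0.08517577]
```

View pics/k1.png

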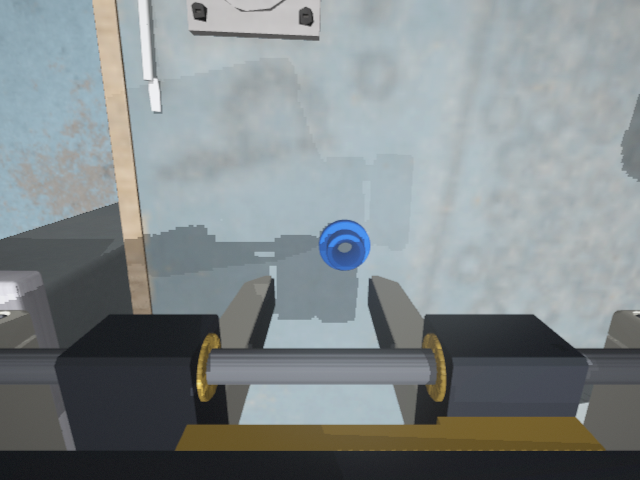

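Run:
```python
from h import *
d=dict(np.load("k1.npz"))
b=blobs(d,(100,140,40),(125,255,255),100)
for s,c,m in b:
    print(s,c)
    p=np.argwhere(m)[:,::-1].astype(np.float32); e=cv2.minEnclosingCircle(p); print(e,ray(d,*e[0],.008),ray(d,e[0][0]+e[1],e[0][1],.008)[0]-ray(d,e[0][0]-e[1],e[0][1],.008)[0])
cv2.imwrite("pics/k1c.png",cv2.resize(d["img"][205:285,304:384,::-1],None,fx=7,fy=7,interpolation=0))
```

```text
[319, 220, 51, 50, 1839] [343.99, 244.59]
((344.02783203125, 244.9280242919922), 25.302078247070312) [0.42009344 0.19677438 0.008     ] 0.03905615529319373
```

View pics/k1c.png

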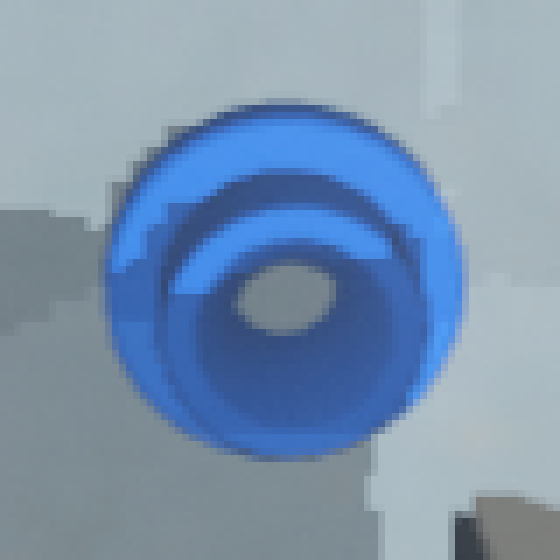

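Run:
```python
from h import *
d=dict(np.load("k1.npz"))
print(ray(d,344.5,246,.008),ray(d,346.5,251.3,.022))
```

```text
[0.42048066 0.19590761 0.008     ] [0.42098345 0.19635136 0.022     ]
```

Call:
servo_tool(
  increments=[
    [[0.05,0.006,0,0.004,0],[0.05,0.008,0.001,0.01,0],[0.05,0.004,0,0.012,0],[0.05,0,0,0.012,0],[0.05,0,0,0.01,0],[0.05,0,0,0.004,0],[0.05,0,0,0,0]],
  ],
)

```text
clock: 9.9
eef_pos: [0.4244, 0.1932, 0.0324]
orientation: [1.0, 0.001, 0.001, 0.002]
force: [-0.1, 0.3, -0.2]
gripper_width: 0.0501
```

Run:
```python
from h import *
s=manip.read_state(); print(s["clock"],s["eef_pos"],s["orientation"],s["gripper_width"],s["force"])
d=grab("wrist","k2"); np.savez("k2.npz",**d)
cv2.imwrite("pics/k2c.png",cv2.resize(d["img"][220:340,240:400,::-1],None,fx=5,fy=5))
```

```text
9.9 [0.42437009 0.19317183 0.03243974] [9.99995581e-01 1.43764877e-03 7.37875849e-04 2.49524363e-03] 0.05005321880192871 [-0.07130136  0.25923644 -0.16612607]
```

View pics/k2c.png

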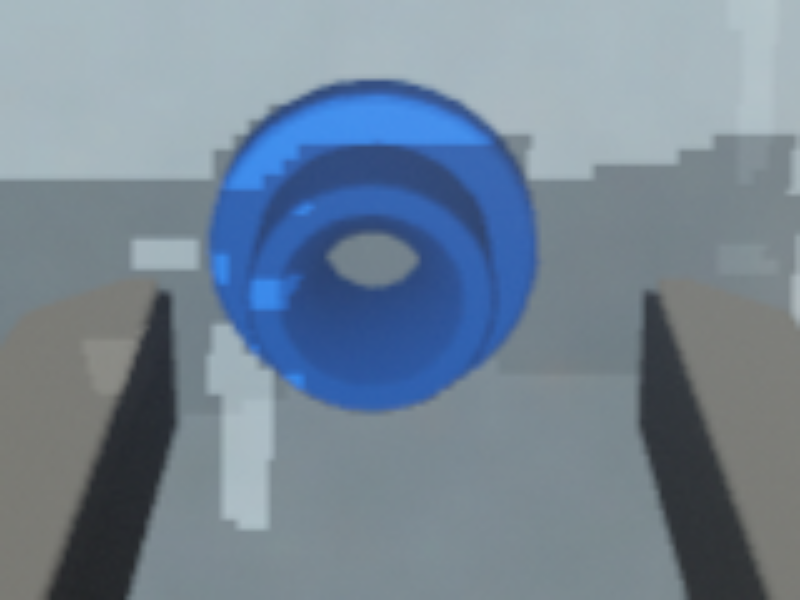

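Run:
```python
from h import *
d=dict(np.load("k2.npz"))
print(ray(d,314.5,279.6,.022), ray(d,314.6,220+248/5,.008))
```

```text
[0.42079584 0.19567914 0.022     ] [0.42060363 0.19611278 0.008     ]
```

Call:
servo_tool(
  increments=[
    [[0.05,-0.002,-0.0015,0,0],[0.05,-0.0015,-0.001,0.003,0],[0.05,0,0,0.004,0],[0.05,0,0,0.004,0],[0.05,0,0,0.004,0],[0.05,0,0,0.003,0],[0.05,0,0,0,0]],
  ],
)

```text
clock: 10.65
eef_pos: [0.4213, 0.1963, 0.0143]
orientation: [1.0, 0.002, 0.002, 0.002]
force: [0.1, -0.1, -0.2]
gripper_width: 0.0499
```

Call:
servo_tool(
  increments=[
    [[0.05,-0.0005,0,0.002,0],[0.05,0,0,0.0015,0],[0.05,0,0,0,0],[0.02,0,0,0,0],[0.02,0,0,0,0],[0.02,0,0,0,0],[0.02,0,0,0,0],[0.02,0,0,0,0]],
  ],
  grip_force=20,
)

```text
clock: 11.45
eef_pos: [0.421, 0.1963, 0.0107]
orientation: [1.0, 0.002, 0.002, 0.002]
force: [-0.1, 0.4, -0.7]
gripper_width: 0.0265
```

Call:
servo_tool(
  increments=[
    [[0.02,0,0,-0.004,0],[0.02,0,0,-0.01,0],[0.02,0,0,-0.015,0],[0.02,0,0,-0.015,0],[0.02,0.005,0.005,-0.015,0],[0.02,0.014,0.013,-0.015,0],[0.02,0.02,0.018,-0.004,0],[0.02,0.02,0.018,0,0],[0.02,0.02,0.018,0,0],[0.02,0.02,0.018,0,0],[0.02,0.02,0.018,0,0],[0.02,0.02,0.018,0,0],[0.02,0.016,0.016,0,0],[0.02,0.01,0.01,0,0],[0.02,0.005,0.004,0,0],[0.02,0,0,0,0],[0.02,0,0,0,0]],
  ],
)

```text
clock: 13.15
eef_pos: [0.597, 0.0359, 0.1054]
orientation: [1.0, 0.003, 0.005, 0.002]
force: [-0.2, 0.0, 0.2]
gripper_width: 0.0269
```

Run:
```python
from h import *
s=manip.read_state(); print(s["clock"],s["eef_pos"],s["orientation"],s["gripper_width"],s["force"])
d=grab("wrist","l1"); np.savez("l1.npz",**d)
```

```text
13.15 [0.59697519 0.0358509  0.10541967] [0.99998173 0.00270455 0.00514416 0.00166316] 0.02688470016809386 [-0.21584148  0.00444054  0.20614881]
```

View pics/l1.png

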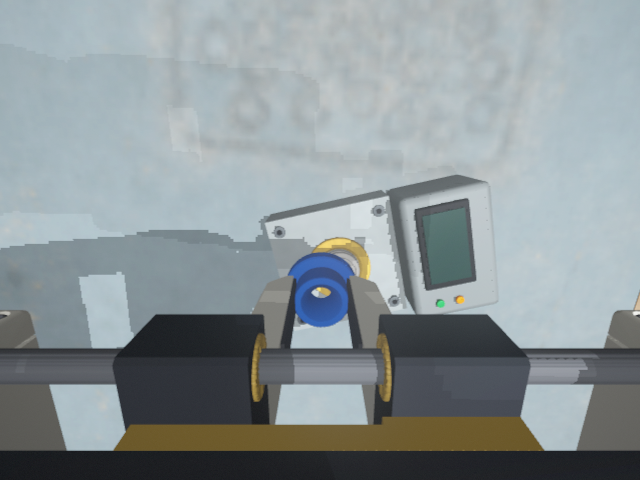

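Call:
servo_tool(
  increments=[
    [[0.02,0.005,0.005,0.004,0],[0.02,0.005,0.005,0.008,0],[0.02,0.003,0.003,0.009,0],[0.02,0,0,0.009,0],[0.02,0,0,0.007,0],[0.02,0,0,0.004,0],[0.02,0,0,0,0]],
  ],
)

```text
clock: 13.9
eef_pos: [0.6098, 0.0233, 0.0597]
orientation: [1.0, 0.004, 0.004, 0.002]
force: [-0.6, 0.6, -0.8]
gripper_width: 0.0267
```

Run:
```python
from h import *
s=manip.read_state(); print(s["clock"],s["eef_pos"],s["orientation"],s["gripper_width"],s["force"])
d=grab("wrist","l2"); np.savez("l2.npz",**d)
cv2.imwrite("pics/l2c.png",cv2.resize(d["img"][220:340,240:400,::-1],None,fx=5,fy=5))
d=grab("side"); u,v=proj(d,s["eef_pos"]).astype(int); cv2.imwrite("pics/l2s.png",cv2.resize(d["img"][v-40:v+40,u-50:u+50,::-1],None,fx=8,fy=7.5))
```

```text
13.9 [0.60982194 0.02325919 0.05967193] [0.99998519 0.00366877 0.00372136 0.00151757] 0.026736151478644898 [-0.58702621  0.58329882 -0.82501814]
```

View pics/l2c.png

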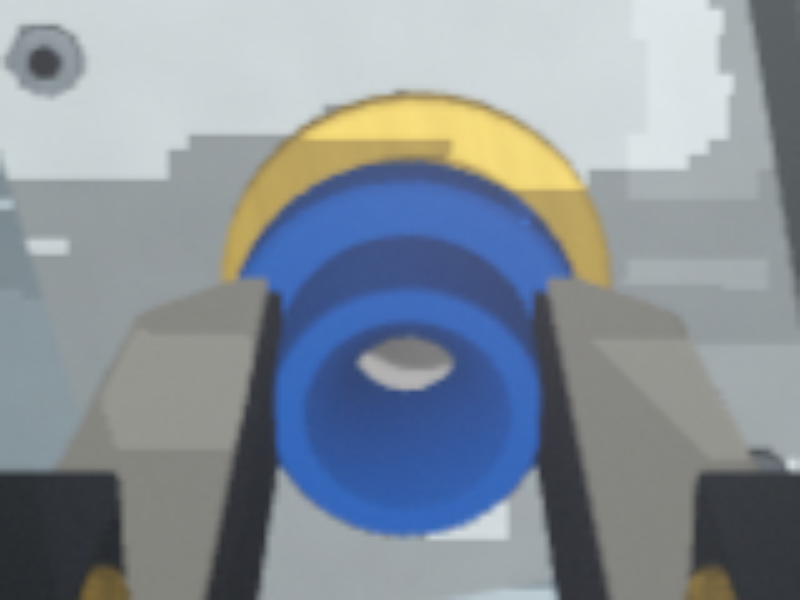

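View pics/l2s.png

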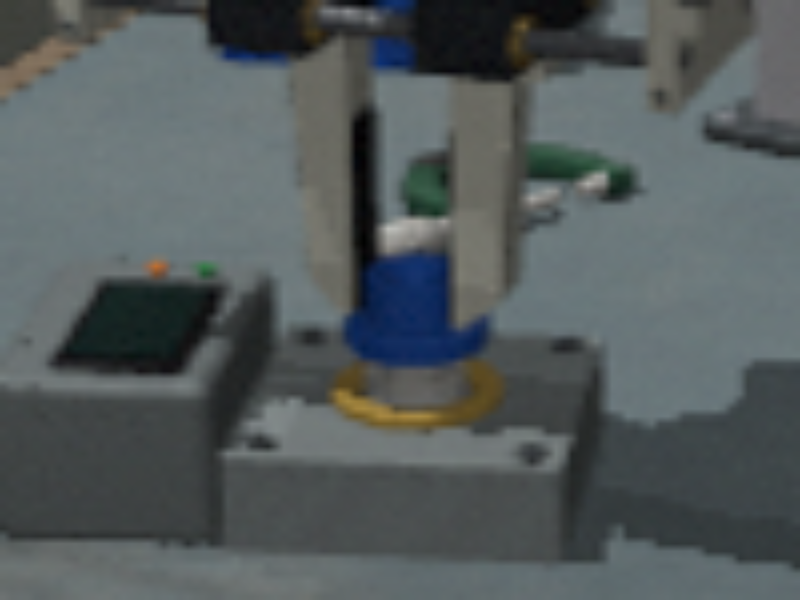

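Run:
```python
from h import *
d=dict(np.load("l2.npz"))
print("cap",ray(d,321.6,302.3,.071))
a=ray(d,323.2,238.4,.034); print("ring",a-[0,.024,0])
```

```text
cap [0.61014507 0.02284475 0.071     ]
ring [0.61122785 0.02157975 0.034     ]
```

Call:
servo_tool(
  increments=[
    [[0.02,0.0012,0.0012,0.002,0],[0.02,0,0,0.003,0],[0.02,0,0,0.002,0],[0.02,0,0,0,0]],
  ],
)

```text
clock: 14.4
eef_pos: [0.6122, 0.0221, 0.054]
orientation: [1.0, 0.004, 0.005, 0.002]
force: [-1.2, 0.5, -0.1]
gripper_width: 0.0266
```

Call:
servo_tool(
  increments=[
    [[0.02,-0.0008,0,0.001,0],[0.02,0,0,0.001,0],[0.02,0,0,0.001,0],[0.02,0,0,0.001,0],[0.02,0,0,0,0]],
  ],
)

```text
clock: 14.9
eef_pos: [0.6114, 0.022, 0.0498]
orientation: [1.0, 0.004, 0.005, 0.002]
force: [0.6, -0.2, -1.0]
gripper_width: 0.027
```

Call:
servo_tool(
  increments=[
    [[0.02,0,0,0.001,0],[0.02,0,0,0.001,0],[0.02,0,0,0.0005,0],[0.02,0,0,0,0]],
  ],
)

```text
clock: 15.3
eef_pos: [0.6115, 0.022, 0.0471]
orientation: [1.0, 0.004, 0.005, 0.002]
force: [0.8, 0.0, -1.1]
gripper_width: 0.027
```

Call:
servo_tool(
  increments=[
    [[0.02,0,0,0.0005,0],[0.042,0,0,0,0],[0.042,0,0,0,0],[0.042,0,0,0,0],[0.042,0,0,-0.006,0],[0.042,0,0,-0.012,0],[0.042,0,0,-0.015,0],[0.042,0,0.008,-0.015,0],[0.042,0,0.005,-0.015,0],[0.042,0,0,0,0]],
  ],
)

```text
clock: 16.3
eef_pos: [0.6119, 0.009, 0.1176]
orientation: [1.0, 0.004, 0.007, 0.002]
force: [0.2, 0.5, -0.4]
gripper_width: 0.042
```

Run:
```python
from h import *
s=manip.read_state(); print(s["clock"],s["eef_pos"],s["orientation"],s["gripper_width"],s["force"])
d=grab("wrist","m1"); np.savez("m1.npz",**d)
u,v=proj(d,[.6113,.0218,.05]).astype(int); print(u,v)
cv2.imwrite("pics/m1c.png",cv2.resize(d["img"][v-60:v+60,u-80:u+80,::-1],None,fx=5,fy=5))
K,R,t=d["intrinsics"],d["R"],d["t"]
vv,uu=np.mgrid[0:480,0:640]; z=d["range_z"]
W=(np.stack([(uu-K[0,2])/K[0,0]*z,(vv-K[1,2])/K[1,1]*z,z],-1)-t)@R
W[z==0]=9
r=np.hypot(W[...,0]-.6113,W[...,1]-.0218)
h=cv2.cvtColor(d["img"],cv2.COLOR_RGB2HSV); ok=(cv2.inRange(h,(100,130,30),(125,255,255))>0)
for lo,hi,a,b in((.0115,.0135,.053,.062),(.0155,.0185,.039,.049)):
    m=(r<hi)&(r>lo)&ok&(W[...,2]>a)&(W[...,2]<b); p=W[m]; print(len(p),p.mean(0)); A=np.c_[p[:,:2]-p[:,:2].mean(0),np.ones(len(p))]; print(np.linalg.lstsq(A,p[:,2],rcond=None)[0])
d=grab("side"); u,v=proj(d,[.6113,.0218,.05]).astype(int); cv2.imwrite("pics/m1s.png",cv2.resize(d["img"][v-40:v+40,u-50:u+50,::-1],None,fx=8,fy=7.5))
```

```text
16.3 [0.6119074  0.00902899 0.11755987] [0.99996424 0.00399392 0.0072559  0.00170658] 0.04204761733239213 [ 0.24895597  0.51789547 -0.3639825 ]
318 234
335 [0.61095275 0.02287929 0.05758328]
[ 0.02013191 -0.01806971  0.05758328]
405 [0.61039086 0.02812413 0.04377391]
[ 0.00441156 -0.0001892   0.04377391]
```

View pics/m1c.png

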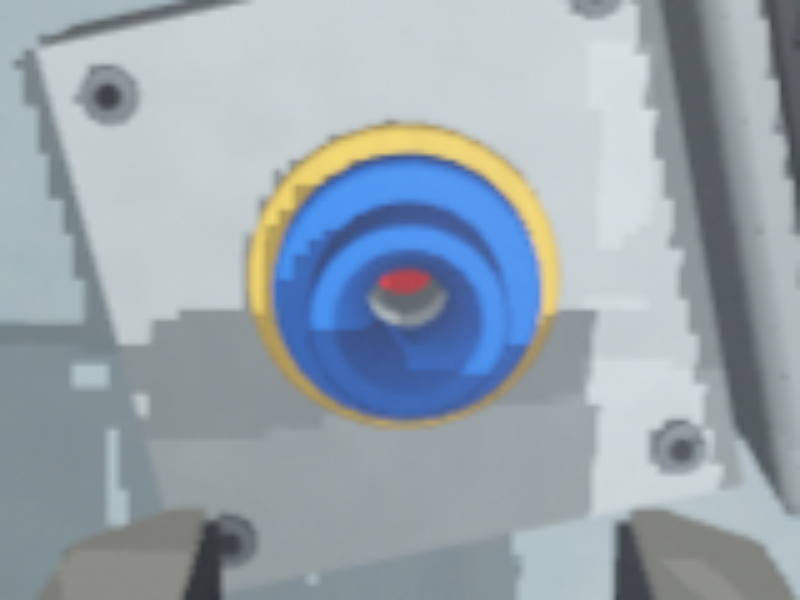

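View pics/m1s.png

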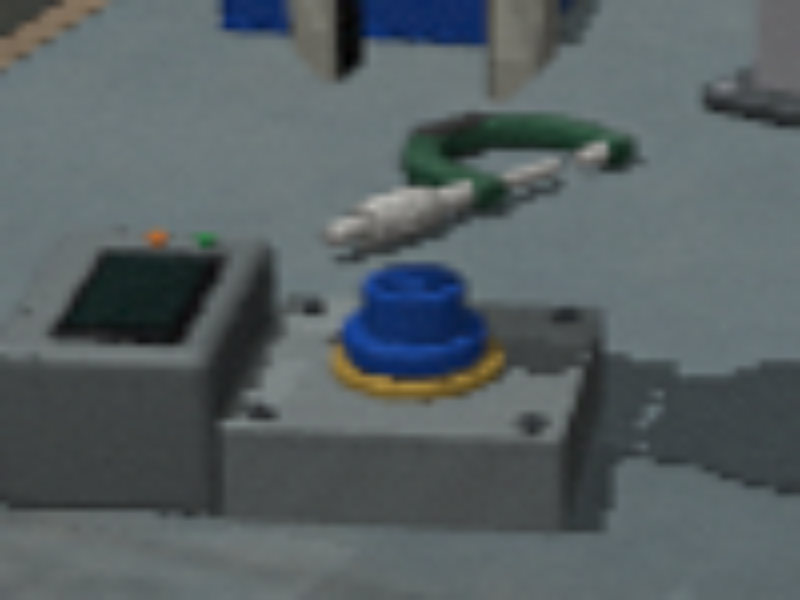

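Call:
servo_tool(
  increments=[
    [[0.05,0,0.004,-0.01,0],[0.05,-0.002,0.012,-0.015,0],[0.05,-0.002,0.02,-0.015,0],[0.05,-0.002,0.022,-0.01,0],[0.05,-0.002,0.022,0,0],[0.05,-0.002,0.022,0,0],[0.05,-0.002,0.022,0,0],[0.05,-0.002,0.022,0,0],[0.05,-0.002,0.022,0,0],[0.05,-0.002,0.022,0,0],[0.05,-0.002,0.022,0,0],[0.05,-0.002,0.022,0,0],[0.05,-0.002,0.022,0,0],[0.05,-0.002,0.022,0,0],[0.05,0,0.012,0,0],[0.05,0,0.005,0,0],[0.05,0,0,0,0],[0.05,0,0,0,0]],
  ],
)

```text
clock: 18.2
eef_pos: [0.5811, -0.3059, 0.1799]
orientation: [1.0, 0.004, 0.006, 0.003]
force: [0.3, 0.2, -0.2]
gripper_width: 0.0499
```

Run:
```python
from h import *
d=dict(np.load("m1.npz")); print("cap top",ray(d,319.8,236,.058))
s=manip.read_state(); print(s["clock"],s["eef_pos"],s["orientation"],s["gripper_width"],s["force"])
d=grab("wrist","n1"); np.savez("n1.npz",**d)
```

```text
cap top [0.61185006 0.02301884 0.058     ]
18.2 [ 0.58108416 -0.30586453  0.17987935] [0.99997235 0.0039748  0.00571181 0.00262317] 0.04992992111484246 [ 0.28817185  0.22234465 -0.24138728]
```

View pics/n1.png

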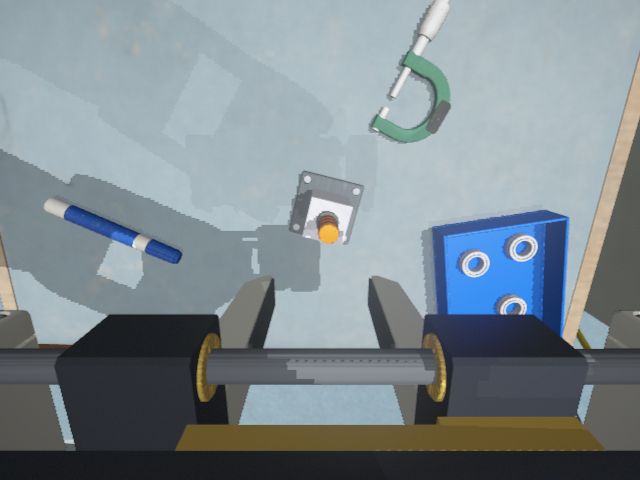

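Run:
```python
from h import *
d=dict(np.load("n1.npz"))
cv2.imwrite("pics/n1c.png",cv2.resize(d["img"][180:260,289:369,::-1],None,fx=7,fy=7,interpolation=0))
for s,c,m in blobs(d,(8,130,80),(22,255,255),20):
    if 300<c[0]<360 and c[1]<270: print(s,c,ray(d,*c,.102))
print(ray(d,328.5,233,.102))
```

```text
[319, 223, 20, 20, 314] [328.38, 232.72] [ 0.58741845 -0.294738    0.102     ]
[ 0.58751126 -0.29495546  0.102     ]
```

View pics/n1c.png

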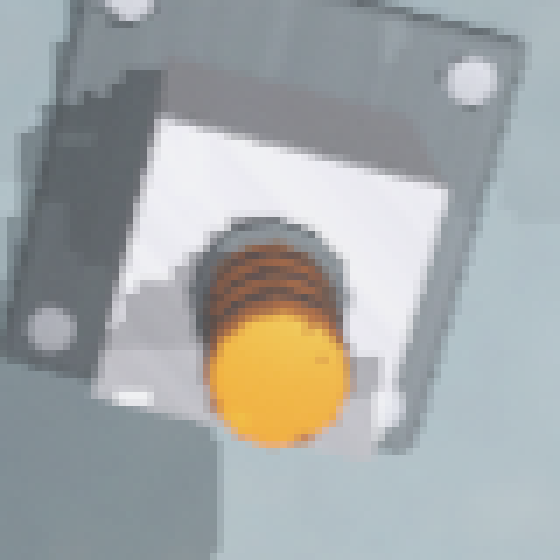

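Call:
servo_tool(
  increments=[
    [[0.05,0.002,-0.004,0.005,0],[0.05,0.002,-0.004,0.01,0],[0.05,0.001,-0.003,0.015,0],[0.05,0,0,0.015,0],[0.05,0,0,0.008,0],[0.05,0,0,0.003,0],[0.05,0,0,0,0]],
  ],
)

```text
clock: 18.95
eef_pos: [0.5869, -0.2908, 0.1169]
orientation: [1.0, 0.006, 0.004, 0.002]
force: [-0.1, 0.4, 0.4]
gripper_width: 0.0501
```

Run:
```python
from h import *
s=manip.read_state(); print(s["clock"],s["eef_pos"],s["orientation"],s["gripper_width"],s["force"])
d=grab("wrist","n2"); np.savez("n2.npz",**d)
for s,c,m in blobs(d,(8,130,80),(22,255,255),20):
    if 280<c[0]<370 and c[1]<320:
        print(s,c)
        p=np.argwhere(m)[:,::-1].astype(np.float32); e=cv2.minEnclosingCircle(p); print(e,ray(d,*e[0],.102))
cv2.imwrite("pics/n2c.png",cv2.resize(d["img"][220:340,240:400,::-1],None,fx=5,fy=5,interpolation=0))
```

```text
18.95 [ 0.58686519 -0.29082087  0.11693757] [0.99997374 0.00568379 0.0041986  0.00160968] 0.05006368225354572 [-0.05494292  0.35180167  0.36058029]
[311, 261, 17, 7, 43] [319.16, 263.02]
((319.0, 265.0), 8.24631118774414) [ 0.58583244 -0.28121485  0.102     ]
[311, 266, 17, 8, 50] [319.04, 268.78]
((319.0, 270.5), 8.381627082824707) [ 0.58586171 -0.28458994  0.102     ]
[309, 272, 26, 28, 546] [321.39, 285.81]
((321.368408203125, 285.5789489746094), 13.676717758178711) [ 0.58732314 -0.29400763  0.102     ]
```

View pics/n2c.png

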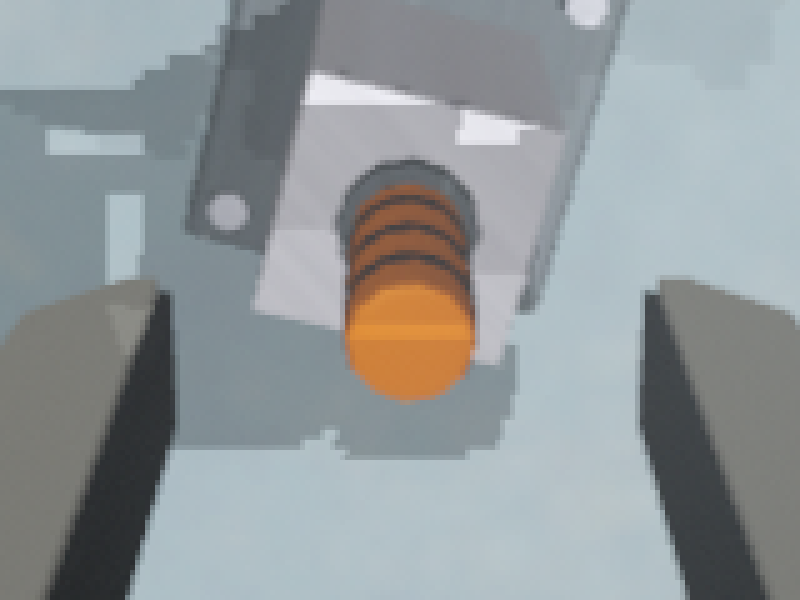

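Call:
servo_tool(
  increments=[
    [[0.05,0,0.002,0.003,0],[0.05,0,0.002,0.007,0],[0.05,0,0,0.008,0],[0.05,0,0,0.008,0],[0.05,0,0,0.008,0],[0.05,0,0,0.006,0],[0.05,0,0,0.003,0],[0.05,0,0,0,0]],
  ],
)

```text
clock: 19.8
eef_pos: [0.5877, -0.2962, 0.0713]
orientation: [1.0, 0.005, 0.005, 0.002]
force: [0.2, 0.8, 0.1]
gripper_width: 0.0496
```

Call:
servo_tool(
  increments=[
    [[0.05,0,-0.0008,0.0015,0],[0.05,0,0,0.0015,0],[0.05,0,0,0,0],[0.005,0,0,0,0],[0.005,0,0,0,0],[0.005,0,0,0,0],[0.005,0,0,0,0],[0.005,0,0,0,0],[0.005,0,0,0,0]],
  ],
  grip_force=45,
)

```text
clock: 20.7
eef_pos: [0.5884, -0.2955, 0.0693]
orientation: [1.0, 0.005, 0.006, 0.003]
force: [0.0, 0.6, -0.1]
gripper_width: 0.0149
```

Run:
```python
from h import *
s=manip.read_state(); print(s["clock"],s["eef_pos"],s["orientation"],s["gripper_width"],s["force"])
d=grab("wrist","o1"); 
cv2.imwrite("pics/o1c.png",cv2.resize(d["img"][220:340,240:400,::-1],None,fx=5,fy=5,interpolation=0))
d=grab("side"); u,v=proj(d,[.5875,-.295,.07]).astype(int); cv2.imwrite("pics/o1s.png",cv2.resize(d["img"][v-40:v+40,u-50:u+50,::-1],None,fx=8,fy=7.5))
```

```text
20.7 [ 0.58835626 -0.29554715  0.06926746] [0.99996478 0.00539127 0.00587725 0.00261481] 0.014922410343671862 [ 0.02246713  0.61421119 -0.07968037]
```

View pics/o1c.png

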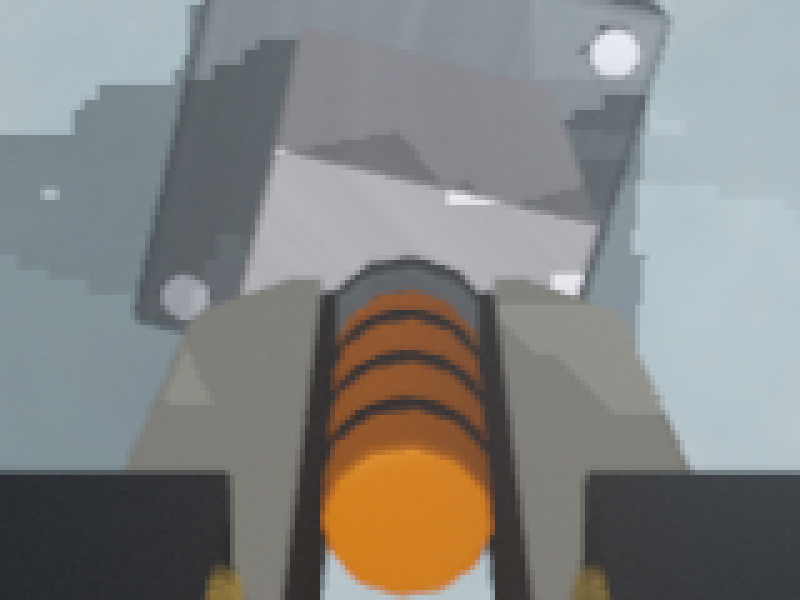

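View pics/o1s.png

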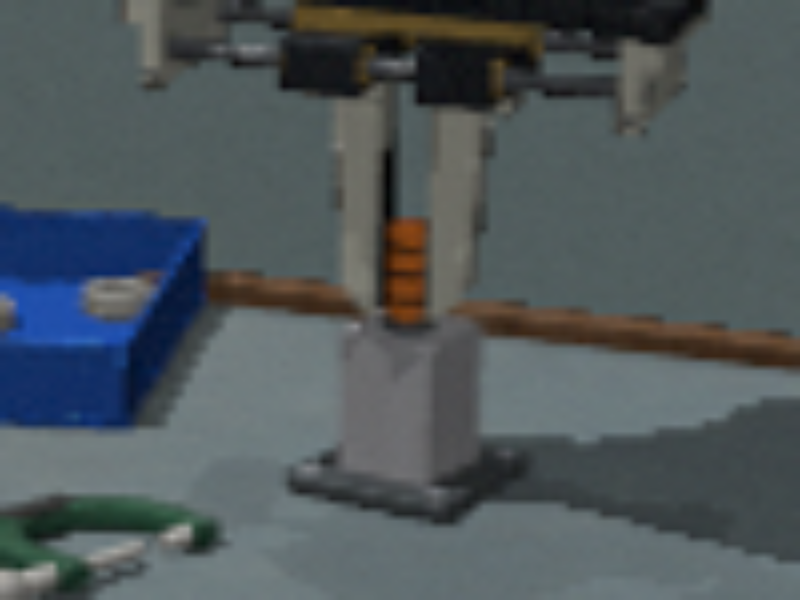

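Call:
servo_tool(
  increments=[
    [[0.005,0,0,-0.003,0],[0.005,0.0001,0,-0.008,0],[0.005,0.0001,0,-0.01,0],[0.005,0.0001,0,-0.01,0],[0.005,0.0001,0,-0.01,0],[0.005,0.0001,0,-0.01,0],[0.005,0.0001,0,-0.01,0],[0.005,0.0001,0,-0.01,0],[0.005,0,0,-0.005,0],[0.005,0,0,0,0]],
  ],
)

```text
clock: 21.8
eef_pos: [0.5886, -0.2954, 0.1539]
orientation: [1.0, 0.005, 0.007, 0.003]
force: [0.2, -0.7, -0.4]
gripper_width: 0.0151
```

Run:
```python
from h import *
s=manip.read_state(); print(s["clock"],s["eef_pos"],s["orientation"],s["gripper_width"],s["force"])
d=grab("side"); u,v=proj(d,s["eef_pos"]).astype(int); cv2.imwrite("pics/p1s.png",cv2.resize(d["img"][v-40:v+60,u-50:u+50,::-1],None,fx=6,fy=6))
```

```text
21.8 [ 0.58860977 -0.29539047  0.15392338] [0.99995586 0.005385   0.00696168 0.0032875 ] 0.0150582261381142 [ 0.20155363 -0.71794662 -0.37608377]
```

View pics/p1s.png

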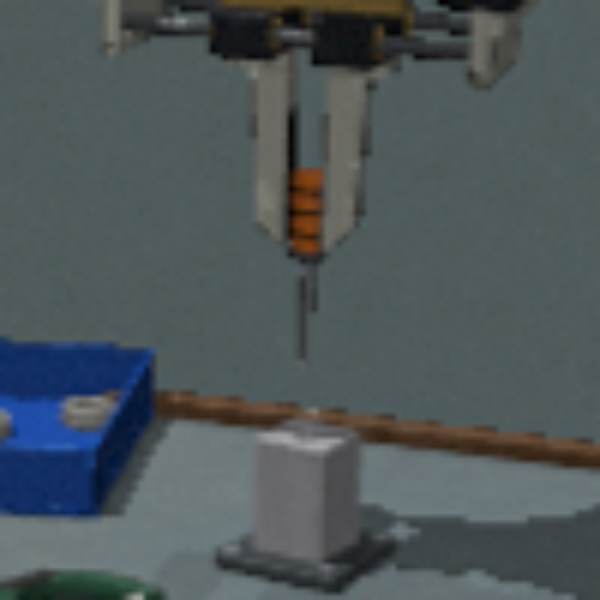

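Call:
servo_tool(
  increments=[
    [[0.005,0,-0.004,0,0],[0.005,0.0015,-0.012,0,0],[0.005,0.0018,-0.02,0,0],[0.005,0.0018,-0.022,0,0],[0.005,0.0018,-0.022,0,0],[0.005,0.0018,-0.022,0,0],[0.005,0.0018,-0.022,0,0],[0.005,0.0018,-0.022,0,0],[0.005,0.0018,-0.022,0,0],[0.005,0.0018,-0.022,0,0],[0.005,0.0018,-0.022,0,0],[0.005,0.0018,-0.022,0,0],[0.005,0.0018,-0.022,0,0],[0.005,0.0018,-0.02,0,0],[0.005,0.001,-0.012,0,0],[0.005,0,-0.005,0,0],[0.005,0,0,0,0],[0.005,0,0,0,0]],
  ],
)

```text
clock: 23.65
eef_pos: [0.6025, 0.0321, 0.1472]
orientation: [1.0, 0.01, 0.002, 0.001]
force: [0.5, -0.4, -0.9]
gripper_width: 0.0155
```

Run:
```python
from h import *
s=manip.read_state(); print(s["clock"],s["eef_pos"],s["orientation"],s["gripper_width"],s["force"])
d=grab("wrist","q1"); np.savez("q1.npz",**d)
```

```text
23.65 [0.60250511 0.03209324 0.14719348] [9.99948224e-01 9.99604057e-03 1.80537123e-03 6.07731343e-04] 0.015479436939030908 [ 0.52070371 -0.44270461 -0.85892169]
```

View pics/q1.png

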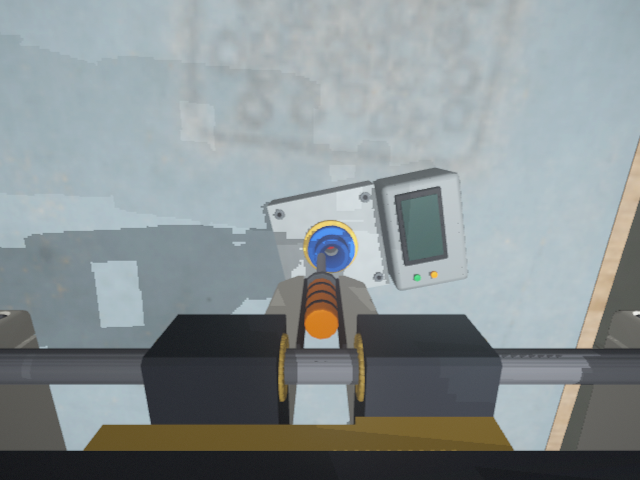

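Call:
servo_tool(
  increments=[
    [[0.005,0.003,0.004,0.003,0],[0.005,0.003,0.004,0.006,0],[0.005,0.002,0.0015,0.005,0],[0.005,0,0,0.002,0],[0.005,0,0,0,0]],
  ],
)

```text
clock: 24.2
eef_pos: [0.6115, 0.0191, 0.1292]
orientation: [1.0, 0.008, 0.001, 0.001]
force: [-0.0, 0.7, -0.2]
gripper_width: 0.0151
```

Run:
```python
from h import *
s=manip.read_state(); print(s["clock"],s["eef_pos"],s["orientation"],s["gripper_width"],s["force"])
d=grab("wrist","q2"); np.savez("q2.npz",**d)
cv2.imwrite("pics/q2c.png",cv2.resize(d["img"][190:310,240:400,::-1],None,fx=5,fy=5))
d=grab("side"); np.savez("q2s.npz",**d); u,v=proj(d,[.6113,.0218,.07]).astype(int);print(u,v); cv2.imwrite("pics/q2s.png",cv2.resize(d["img"][v-40:v+40,u-50:u+50,::-1],None,fx=8,fy=7.5))
```

```text
24.2 [0.61150116 0.01913928 0.12924613] [9.99964900e-01 8.21320767e-03 1.49544817e-03 7.11394485e-04] 0.015073382626525139 [-0.02499488  0.73051433 -0.18188711]
273 260
```

View pics/q2c.png

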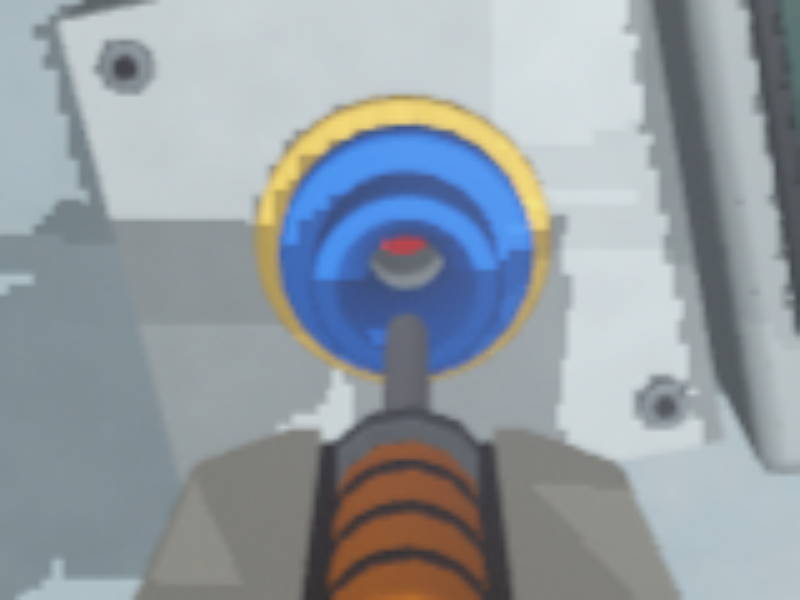

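View pics/q2s.png

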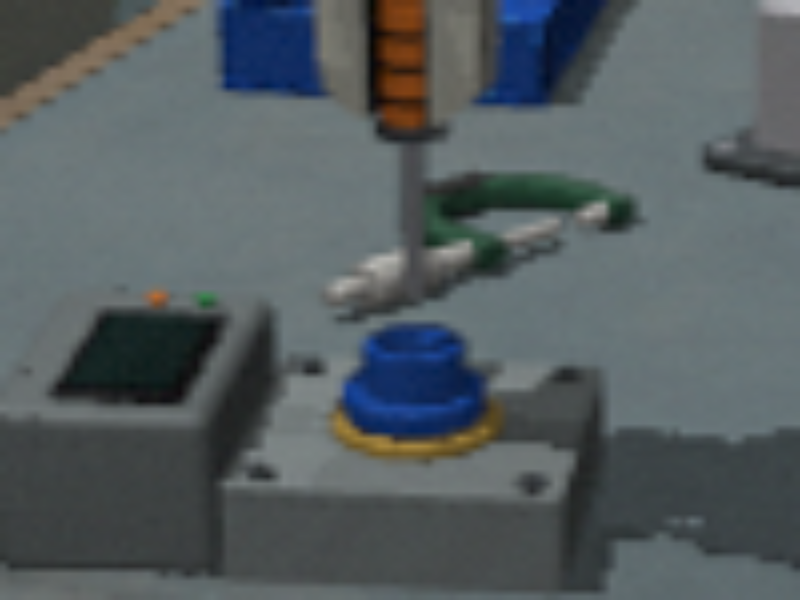

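Run:
```python
from h import *
d=dict(np.load("q2.npz"))
a=ray(d,321.4,190+315/5,.070); print("tip",a-[0,.003,0])
print("cap top",ray(d,240+407/5,190+(193+362)/10 if 0 else 190+ (193+355)/10,.058))
print("cap foot",ray(d,240+407/5,190+(127+378)/10,.044))
print("button",ray(d,240+404/5,190+245/5,.023),"hole", ray(d,240+407/5,190+265/5,.04))
s=dict(np.load("q2s.npz")); 
print("side tip",ray(s,223+413/8,220+302/7.5,.070),"cap top",ray(s,223+414/8,220+345/7.5,.058))
```

```text
tip [0.61193668 0.01787082 0.07      ]
cap top [0.61193536 0.0231385  0.058     ]
cap foot [0.6119899  0.02222467 0.044     ]
button [0.61162484 0.01720396 0.023     ] hole [0.61205289 0.01895439 0.04      ]
side tip [0.60830039 0.02117921 0.07      ] cap top [0.60678975 0.02486458 0.058     ]
```

Call:
servo_tool(
  increments=[
    [[0.005,-0.0005,-0.002,0.002,0],[0.005,0,-0.0018,0.004,0],[0.005,0,0,0.004,0],[0.005,0,0,0.004,0],[0.005,0,0,0,0]],
  ],
)

```text
clock: 24.8
eef_pos: [0.611, 0.024, 0.1148]
orientation: [1.0, 0.009, 0.002, 0.001]
force: [-0.0, -0.7, 0.1]
gripper_width: 0.015
```

Run:
```python
from h import *
s=manip.read_state(); print(s["clock"],s["eef_pos"],s["orientation"],s["gripper_width"],s["force"])
d=grab("wrist","r2"); np.savez("r2.npz",**d)
cv2.imwrite("pics/r2c.png",cv2.resize(d["img"][190:310,240:400,::-1],None,fx=5,fy=5))
d=grab("side"); np.savez("r2s.npz",**d); u,v=proj(d,[.6113,.0218,.07]).astype(int); cv2.imwrite("pics/r2s.png",cv2.resize(d["img"][v-40:v+40,u-50:u+50,::-1],None,fx=8,fy=7.5))
```

```text
24.8 [0.6109772  0.02400848 0.11481976] [9.99959525e-01 8.73925571e-03 2.01511881e-03 7.16676515e-04] 0.014980610534877358 [-0.04172323 -0.69308497  0.12127738]
```

View pics/r2c.png

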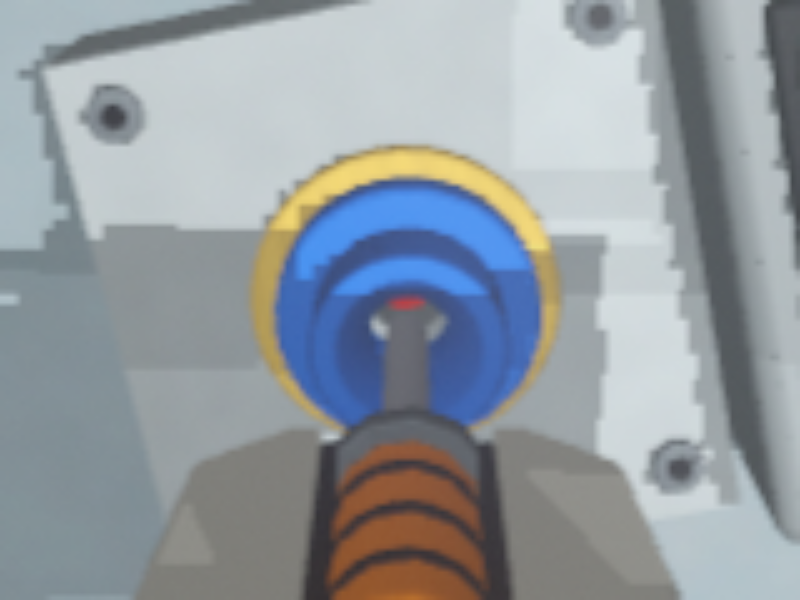

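View pics/r2s.png

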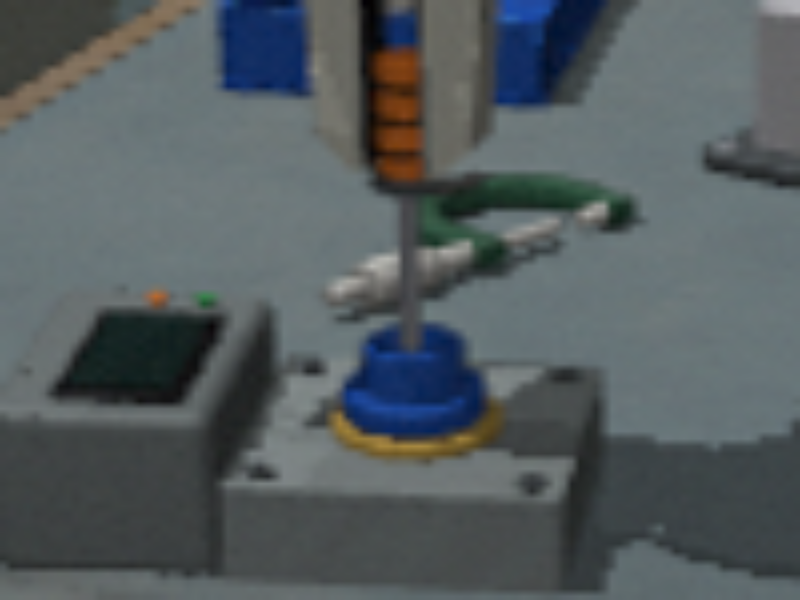

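Run:
```python
from h import *
d=dict(np.load("r2.npz"))
print("tip",ray(d,321.2,190+305/5,.0555)-[0,.003,0])
print("cap foot",ray(d,240+409/5,190+(181+436)/10,.044),"boss top",ray(d,240+409/5,190+62+(0),.058))
print("ring",ray(d,240+407/5,190+147/5,.034)-[0,.024,0])
for z in(.058,): print("boss y top edge",ray(d,320,190+253/5,.058)-[0,.014,0])
```

```text
tip [0.61132508 0.02419286 0.0555    ]
cap foot [0.61188097 0.02279482 0.044     ] boss top [0.61173235 0.02730486 0.058     ]
ring [0.61125285 0.02093511 0.034     ]
boss y top edge [0.61035035 0.02157116 0.058     ]
```

Call:
servo_tool(
  increments=[
    [[0.005,0,0.0015,0,0],[0.005,0,0,0.003,0],[0.005,0,0,0.004,0],[0.005,0,0,0.004,0],[0.005,0,0,0.002,0],[0.005,0,0,0,0]],
  ],
)

```text
clock: 25.5
eef_pos: [0.6115, 0.0221, 0.1015]
orientation: [1.0, 0.009, 0.003, 0.001]
force: [-0.6, -0.4, -1.0]
gripper_width: 0.0153
```

Call:
servo_tool(
  increments=[
    [[0.005,0,0,0.003,0],[0.005,0,0,0.003,0],[0.005,0,0,0.003,0],[0.005,0,0,0.003,0],[0.005,0,0,0.002,0],[0.005,0,0,0,0]],
  ],
)

```text
clock: 26.1
eef_pos: [0.6116, 0.0221, 0.0861]
orientation: [1.0, 0.009, 0.003, 0.001]
force: [0.5, -0.5, 0.1]
gripper_width: 0.015
```

Run:
```python
from h import *
s=manip.read_state(); print(s["clock"],s["eef_pos"],s["orientation"],s["gripper_width"],s["force"],s["moment"])
d=grab("wrist","s2")
cv2.imwrite("pics/s2c.png",cv2.resize(d["img"][190:310,240:400,::-1],None,fx=5,fy=5))
```

```text
26.1 [0.61157733 0.02211802 0.08610542] [9.99959685e-01 8.57867490e-03 2.54788815e-03 7.37295417e-04] 0.015035966067845434 [ 0.48508477 -0.45767766  0.06379522] [ 0.00759806  0.04730953 -0.06346355]
```

View pics/s2c.png

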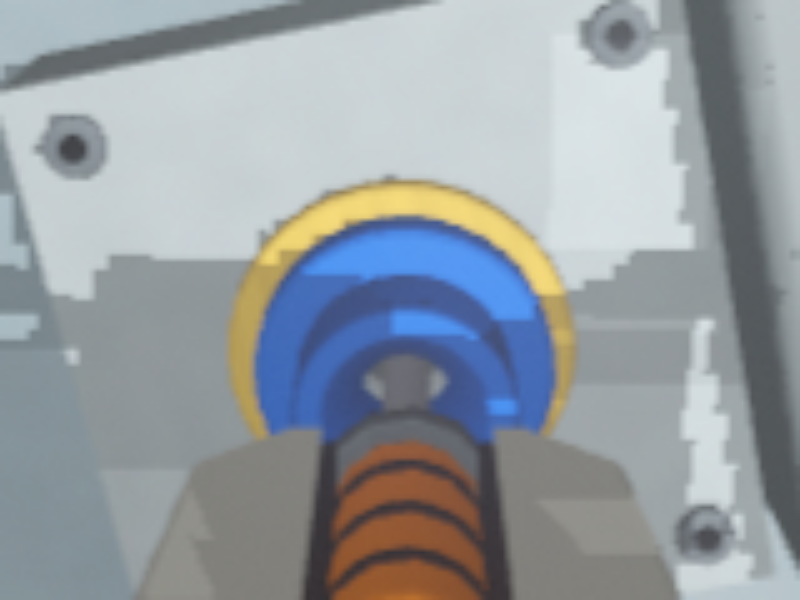

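Call:
servo_tool(
  increments=[
    [[0.005,0,0,0.002,0],[0.005,0,0,0.002,0],[0.005,0,0,0.001,0],[0.005,0,0,0,0]],
  ],
)

```text
clock: 26.55
eef_pos: [0.612, 0.0221, 0.0814]
orientation: [1.0, 0.009, 0.003, 0.001]
force: [-0.6, -0.8, 1.5]
gripper_width: 0.0152
```

Call:
servo_tool(
  increments=[
    [[0.005,0,0,0.001,0],[0.005,0,0,0.001,0],[0.005,0,0,0.001,0],[0.005,0,0,0,0]],
  ],
)

```text
clock: 26.95
eef_pos: [0.6121, 0.0221, 0.0787]
orientation: [1.0, 0.009, 0.003, 0.001]
force: [-0.4, -0.1, 2.7]
gripper_width: 0.0153
```

Call:
servo_tool(
  increments=[
    [[0.005,0,0,0.001,0],[0.005,0,0,0.001,0],[0.005,0,0,0.0005,0],[0.005,0,0,0,0]],
  ],
)

```text
clock: 27.35
eef_pos: [0.6121, 0.0221, 0.0764]
orientation: [1.0, 0.009, 0.003, 0.001]
force: [-2.1, -0.6, 3.5]
gripper_width: 0.0154
```

Call:
servo_tool(
  increments=[
    [[0.005,0,0,0.001,0],[0.005,0,0,0.0005,0],[0.005,0,0,0,0]],
  ],
)

```text
clock: 27.65
eef_pos: [0.6123, 0.0221, 0.0761]
orientation: [1.0, 0.009, 0.003, 0.001]
force: [-2.8, -0.5, 3.4]
gripper_width: 0.015
```

Call:
servo_tool(
  increments=[
    [[0.005,-0.0008,0,0,0],[0.005,0,0,0.001,0],[0.005,0,0,0.001,0]],
  ],
)

```text
clock: 27.95
eef_pos: [0.6124, 0.0221, 0.0756]
orientation: [1.0, 0.009, 0.005, 0.001]
force: [-6.4, -0.6, 16.8]
gripper_width: 0.0152
```

Run:
```python
from h import *
s=manip.read_state(); print(s["clock"],s["eef_pos"],s["orientation"],s["gripper_width"],s["force"],s["moment"])
d=grab("wrist","t2")
cv2.imwrite("pics/t2c.png",cv2.resize(d["img"][220:340,240:400,::-1],None,fx=5,fy=5))
d=grab("side"); u,v=proj(d,[.6113,.0218,.07]).astype(int); cv2.imwrite("pics/t2s.png",cv2.resize(d["img"][v-40:v+40,u-50:u+50,::-1],None,fx=8,fy=7.5))
s=manip.read_state(); print(s["clock"],s["eef_pos"],s["force"])
```

```text
27.95 [0.61243005 0.02206139 0.07556388] [9.99951443e-01 8.63553487e-03 4.66812299e-03 8.64453444e-04] 0.01517681744505882 [-6.36949778 -0.56619827 16.80311276] [0.00466385 1.28549776 0.00544305]
28.05 [0.61244948 0.02206859 0.07565315] [-3.83435492  0.69456979 13.60764334]
```

View pics/t2c.png

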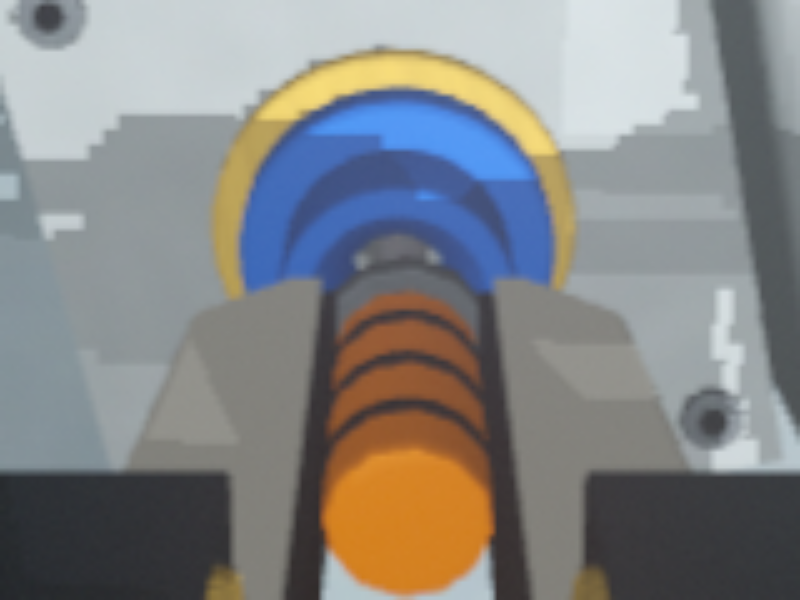

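View pics/t2s.png

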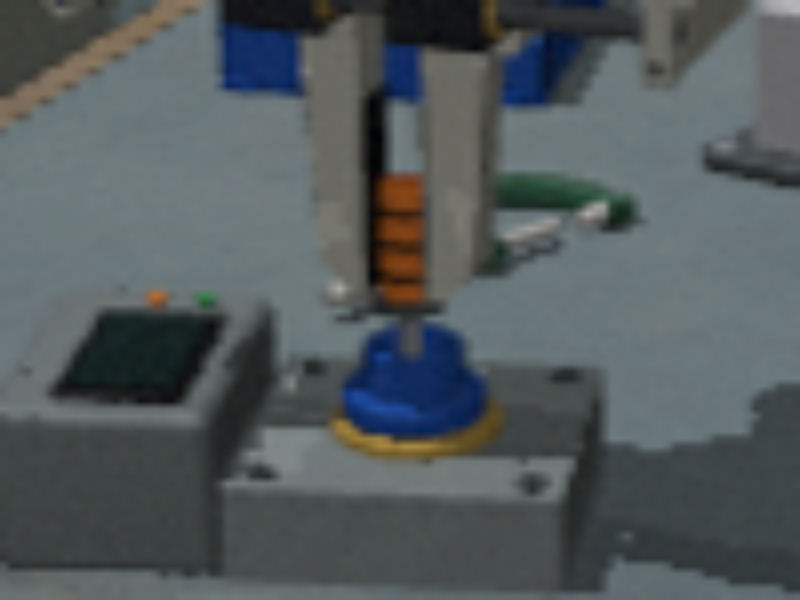

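Run:
```python
from h import *
for i in range(12):
    d=grab("scene"); s=manip.read_state()
    if i%3==2: print(s["clock"],s["eef_pos"],s["force"],s["gripper_width"])
for n in("scene",): cv2.imwrite("pics/u.png",d["img"][:,:,::-1])
d=grab("wrist"); K,R,t=d["intrinsics"],d["R"],d["t"]
vv,uu=np.mgrid[0:480,0:640]; z=d["range_z"]
W=(np.stack([(uu-K[0,2])/K[0,0]*z,(vv-K[1,2])/K[1,1]*z,z],-1)-t)@R
r=np.hypot(W[...,0]-.6115,W[...,1]-.022); h=cv2.cvtColor(d["img"],cv2.COLOR_RGB2HSV); ok=(cv2.inRange(h,(100,130,30),(125,255,255))>0)&(z>0)
m=(r<.0185)&(r>.0155)&ok&(W[...,2]>.039)&(W[...,2]<.049); p=W[m]; A=np.c_[p[:,:2]-p[:,:2].mean(0),np.ones(len(p))]; print(len(p),np.linalg.lstsq(A,p[:,2],rcond=None)[0])
```

```text
28.2 [0.61242378 0.0220882  0.07568496] [-3.88383254  0.59016694 12.76638935] 0.015348800236229969
28.35 [0.61241279 0.02203863 0.07565649] [-3.97990658  0.53727961 12.98100112] 0.015363701133519148
28.5 [0.61239438 0.02205236 0.07563119] [-3.48515832  0.13194684 13.52399773] 0.015521907181629454
28.65 [0.61239505 0.02207374 0.07565137] [-4.59432577  0.13382328 13.48183829] 0.015188880019683788
451 [-0.00230256  0.001505    0.04373237]
```

View pics/u.png

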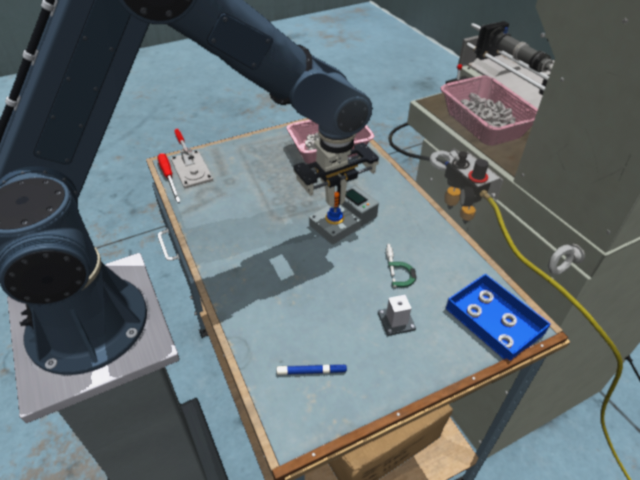

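```bash
python3 -c "
from rig import manip
print(manip.job_done()); s=manip.read_state(); print(s['clock'],s['eef_pos'],s['force'])"
```

```text
the job is handed in; nothing more can be done
None
the job is handed in; nothing more can be done
```

I laid the bearing in the nest and set the blue cap over it, hole up. I then took the stylus from its stand, passed it through both holes, and handed in at 28.7 s with it still gripped and the button held down.

**Last checks**
- **Bearing:** after I let go of it, its top face measured at 39.3 mm with a tilt below 0.4° (40 mm expected). The cap now covers it.
- **Cap:** its foot is level at 43.7 mm (44 mm expected), also with the button pressed.
- **Button:** the force rose from 1.5 N to about 3.5 N over the spring travel. It then met a hard stop where full travel was expected, and 13 N held steady for half a second. I could not see the button itself, so "fully down" rests on the measured height and the force.
- **Bystanders:** the marker and the micrometer lie where they were.

**Disagreements**
- The tool has drifted about half a degree out of vertical, and the rod carries a side force of about 4 N in the hole.
- The force just before the stop read below the 5 N expected.
- The finger opening read about 1 mm under the true sizes on all three grasps.

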